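Lock the swing ring over the stirrer with the hex key

TASK

Swing the loose support ring round on its pivot until it is centred over the blue stirrer. Then draw the hex key out of the pivot screw, where it stands on its long arm, flip it over, push its short arm fully home in the same socket and use the long arm as the lever to turn the stiff screw clockwise until it comes up tight against its stop. Take the key out and leave it lying flat in the steel tray, with the ring still over the stirrer; do not knock the glass condenser that hangs over the screw, and leave the other things on the bench alone.

Things in the scene. Friction and masses are not known exactly. Their poses are not given: they have to be found in the camera images.
- ring_centre (a point): centre of the support ring on the swing arm: steel ring of 11 mm bar, 89 mm inside, 111 mm outside, its mid-height 78 mm above the bench, 190 mm from the pivot axis. It turns with the arm; x axis from the ring to the pivot, z up.
- bar_grip (a point): a place to pinch or push the swing arm: middle of the top edge of its upright steel flat bar, 105 mm from the pivot axis, 87 mm above the bench. The bar is 14 mm wide and 20 mm high (67 to 87 mm above the bench) and runs from the blue hub (44 mm across, on the pivot) to the ring. x axis along the bar, towards the pivot, z up.
- swing_arm (a joint): turn of the swing arm about the vertical pivot axis, rad, positive anticlockwise seen from above, 0 when the arm points along -x of the pivot foot; range -1.7 to 1.7. It stays where it is left (about 3 N at bar_grip moves it).
- blue_stirrer_top (a point): centre of the white round top (120 mm across) of the slim blue stirrer, 50 mm above the bench. The stirrer is fixed, 185 x 130 mm, long way towards the robot, left or right of the pivot; its centre is 185 to 195 mm from the pivot axis, so the ring can come over it. A grey hotplate of the same size is on the other side.
- pivot_foot: fixed grey cast foot, 120 mm across, with a post on which the swing arm turns. Origin on the bench at the vertical pivot axis, z up. The hub's top is 92 mm above the bench; the screw's head stands on it, 95 to 119 mm above the bench, 26 mm across.
- socket (a point): centre of the mouth of the pivot cap screw's hex socket, on top of its head, 119 mm above the bench, on the pivot axis; z up. Socket 14.7 mm across flats, 18 mm deep; its top 3 mm flare out by 1.4 mm a side. The frame turns with the screw; x points to a corner of the hexagon (corners every 60 degrees).
- cap_screw (a joint): tightening of the screw, rad: 0 as found (finger tight), grows clockwise seen from above, hard stop at 0.90 = tight. It needs about 1.3 N m all the way (13 N at 100 mm from the axis) and stays where it is left.
- hex_key: L-shaped hex key, dark steel, 14 mm across flats, about 0.26 kg, standing in the screw on its long arm (elbow about 241 mm up, a little play), short arm roughly away from the robot. Origin at the elbow, where the arms' centre lines meet (bend rounded, 18 mm radius); short arm along +x, long arm along -z. Two flats of both arms and the bend face +y and -y: pinch it there along y.
- long_end (a point): centre of the end face of the key's long arm, 140 mm from the elbow. The key's centre of mass is about 50 mm from the elbow along the long arm, 8 mm along the short arm. With the short arm home in the screw the long arm lies level, its centre line about 157 mm above the bench.
- short_end (a point): centre of the end face of the key's short arm, 56 mm from the elbow. Each arm's hexagon has corners in the plane of the L: an arm in the socket fits when the other arm points along a corner direction of the socket.
- condenser_stand: fixed retort stand, 12 mm rod 630 mm high, base plate 200 x 130 mm; origin under the rod, axes as the pivot foot's, some 150 mm along +x and 200 mm along +y of the pivot. Its glass condenser, 35 mm across, is clamped at x -110, 485 mm up, and slopes down 15 degrees along -y from 100 mm above to 400 mm below the clamp: 40 mm beyond the screw its underside is 413 mm up.
- tool_tray: fixed shallow stainless tray, 250 (x) x 160 (y) mm outside, rim 16 mm high, walls and floor 4 mm; origin under its centre, on the bench. It is at the left or right of the plates; a lab jack is on the other side.
- grey_hotplate: fixed grey hotplate with a square dark top, 50 mm high; origin on the bench under the centre of the top. A beaker stands on it.
- lab_jack: fixed scissor lab jack, 120 x 120 mm, 70 mm high; origin on the bench under its centre.
- beaker: loose glass beaker, 68 mm across, 70 mm high, on the grey hotplate; origin under its centre. Leave it alone.
- crystal_dish: loose glass dish, 80 mm across, 35 mm high, on the bench about 120 mm beyond the pivot, right of centre; origin under its centre. Leave it alone.
- boss_head: loose aluminium boss head (rod clamp), 86 x 56 x 30 mm, on the bench about 120 mm beyond the pivot, left of centre; origin under its centre. Leave it alone.
- wash_bottle: loose white wash bottle with red cap, 64 mm across, 160 mm high, beyond the right-hand plate; origin under its centre. Leave it alone.
- reagent_bottle: loose amber bottle, 70 mm across, 130 mm high, at the left edge; origin under its centre. Leave it alone.
- flask: loose conical flask, 80 mm across, 104 mm high, on the bench right of the pivot and a little beyond it; origin under its centre. Leave it alone.
- screwdriver: loose yellow screwdriver, 180 mm long, at the left edge; origin under its middle. Leave it alone.
Things that resemble listed ones, but are neither listed nor needed, are in the scene too. There is more than one size of the hex_key; the job needs the smaller.

How it is judged (in metres and radians):
On the way, in this order (a step that is already met when the one before it is completed fails the run):
1. the ring is centred over the blue stirrer, within 12 mm (horizontal distance between ring_centre and blue_stirrer_top below 0.012 m), for 0.2 s.
2. the key is drawn clear of the screw (distance between long_end and socket above 0.03 m), for 0.1 s.
3. the short end is home in the socket (12 mm or deeper), the screw not yet turned by 0.25 rad (horizontal distance between short_end and socket below 0.004 m and z of short_end in the frame of socket below -0.012 m and value of joint cap_screw below 0.25 rad), for 0.2 s.
4. the screw is turned tight (0.84 rad or more) with the short end in the socket (horizontal distance between short_end and socket below 0.004 m and z of short_end in the frame of socket below -0.012 m and value of joint cap_screw above 0.84 rad), for 0.1 s.
At the end, for the whole second after the job is handed in: The ring's centre is within 12 mm of the blue stirrer's centre (seen from above), the screw has been turned at least 0.84 rad (its stop is at 0.90), and the key lies at rest in the steel tray: both its ends and its elbow inside the rim and less than 22 mm above the bench (horizontal distance between ring_centre and blue_stirrer_top below 0.012 m and value of joint cap_screw above 0.84 rad and x of long_end in the frame of tool_tray between -0.121 and 0.121 m and y of long_end in the frame of tool_tray between -0.076 and 0.076 m and height (world z) of each of long_end, short_end, hex_key below 0.022 m and x of short_end in the frame of tool_tray between -0.121 and 0.121 m and y of short_end in the frame of tool_tray between -0.076 and 0.076 m and x of hex_key in the frame of tool_tray between -0.121 and 0.121 m and y of hex_key in the frame of tool_tray between -0.076 and 0.076 m and linear speed of hex_key below 0.02 m/s and angular speed of hex_key below 0.2 rad/s); the robot touches nothing.
It fails at once if the glass condenser or its stand is knocked (more than 6 N) (contact force between any of the arm, the fingers, hex_key and condenser_stand above 6 N).
It fails at once if another loose thing on the bench is moved by more than 30 mm (distance of any of beaker, crystal_dish, boss_head, wash_bottle, reagent_bottle, flask, screwdriver from where it was at the start of the episode above 0.03 m).
It also fails if it takes over 72 s, if anything falls off the work surface, if the arm or the gripper's body presses on something with over 40 N, if the wrist force passes 120 N, or if a joint passes its speed limit or range.

ROBOT

A 6-joint arm with a two-finger parallel gripper is mounted at the origin on the work surface. World frame = base frame: x ahead of the robot, y to its left, z up, the work surface at z = 0. Lengths are in m, angles in degrees, forces in N, time in s.
With the tool pointing down it reaches from about 0.3 to 0.75 m from the base axis. Payload 8.5 kg.
Tool frame: the origin (TCP) lies on the centre line of the jaws, within the pads' length; the fingertips stand 19 mm ahead of it and the grasp point (between the pads) is the TCP; z points along the fingers, x is the direction in which the jaws open and shut, and the axes are right-handed (so a half turn about z gives the same grasp; the last joint's range is limited). The gripper opens to 85 mm and grips with 20 to 120 N. Pads are 22 mm wide; open, the fingers measure 114 mm over their backs; the gripper's body (76 mm by 85 mm) begins 54 mm behind the grasp point. The pads swing forward as they close: fully open they stand 13 mm farther back than shut.
Start: joints at [53.955, 21.807, 74.336, -0, 83.858, -12.336], TCP at [0.221, 0.504, 0.25] pointing down, gripper open.
Joint ranges: [-178.18, 178.18], [-50.72, 133.34], [12.68, 142.11], [-81.47, 261.47], [9.98, 163.14], [-165.26, 165.26]. Speed limits (degrees/s): [136.94, 136.94, 180, 180, 180, 180].

INTERFACE

Orientations are given as a 3x3 rotation matrix whose columns are the frame's x, y, z axes.
In Python, from rig import env, cams, order gives the robot as it stands.
- The arm moves only by the tool step_arm, never from a script. Its argument "steps" is a list of rows, each an object with "xyz": the shift along the tool's x, y, z normalised to -1 to 1, where 1 is 0.04 m, a list of three; "turn": the turn, a rotation vector about the tool's x, y, z normalised to -1 to 1, where 1 is 0.08 rad, a list of three; "gripper": the gripper command: -1 is shut, 1 is fully open, values between are in proportion. A call has 1 to 20 rows; each row shifts and turns the commanded pose from where the row before left it, along the tool's axes as they then stand; what a row does not reach is not made up. A row lasts 1/12 s, in which the tool goes at most 41.7 mm and 7.16 degrees, less where a joint would pass 70% of its speed; a pose out of reach is approached as far as the arm can. A call with a number of a shift or a turn outside -1 to 1 is refused whole. A call with a gripper value outside its range is refused whole. The fingers move at their own pace and stop on an object; "squeeze" is the grip in N (left out, the last holds). Time passes only in rows, so rows that do not move let the fingers close. It gives the time, the measured TCP pose, the force and the opening at its end, in the units of the state.
- env.observe(): the state, without advancing time (a new reading comes with each control period).
- cams.get_image(name): name is "scene" or "side" or "wrist"; returns (picture, depth): 384x512x3 uint8, red, green, blue; 384x512 float32, m along the optical axis (not along the pixel's ray), 0 where there is no reading.
- cams.camera_info(name): a dict with "fx", "fy", "cx", "cy" (pixels), "extrinsics" (4x4, takes a point from camera to world coordinates). Camera axes: x right, y down, z forward; pixel columns grow to the right and rows downward; lengths in m; the calibration is good to about 2 mm. A picture is of the moment at which its call begins: read the wrist's pose just before it. camera_info takes no time and is no camera call; for the wrist camera it gives the pose at the moment of the call.
- order.close_job(): hands the job in, once; it reports no verdict.
The state is a dict: "time_s": time; "q": joint angles; "qvel": joint speeds; "joint_efforts": joint torques, N m; "position": TCP position; "tool_rot": TCP orientation; "ft_force": force on the tool from outside, world axes, zero at the start; "wrist_torque": the same for the moment, N m; "grip_width": finger opening in m.
Only numpy, scipy, OpenCV 4.12 (cv2) and the standard library are available. Lean on these libraries where they do the work, as an engineer would, in place of code of your own. Each camera call takes 0.05 s, during which the arm holds its last target. There are 200 camera calls.

## Working session

There is one attempt and no reset: what is moved stays moved. The work goes in short steps, Python scripts to look and compute and a tool call to move; the robot and the scene stay as the last step left them, time stands still between calls to the robot, and variables do not carry over. Pictures are saved under pics/ and viewed, about 8 in all and at most 12, crops included, and the job is handed in when it is done.

Besides the shell and the picture viewer there is one more tool, called after ">>>" by a JSON object that holds its "method" and its "body", one argument or row to a line. step_arm: Moves the arm, as the interface text tells. Scaled input: -1 to 1 covers 0.04 m each way for a shift and 0.08 rad each way for a turn. Its arguments: {"type":"object","properties":{"steps":{"type":"array"},"squeeze":{"type":"number"}},"required":["steps"]}

```bash
ls; mkdir -p pics; cat > h.py <<'E'
import numpy as np, cv2
from rig import env, cams, order
def snap(n,f,crop=None,scale=1):
    im,d=cams.get_image(n); c=cams.camera_info(n)
    np.savez('pics/'+f+'.npz',im=im,d=d,K=[c['fx'],c['fy'],c['cx'],c['cy']],E=c['extrinsics'])
    o=im[...,::-1]
    if crop: a,b,e,g=crop; o=o[b:g,a:e]
    cv2.imwrite('pics/'+f+'.png',cv2.resize(o,None,fx=scale,fy=scale,interpolation=cv2.INTER_CUBIC))
def cloud(f):
    z=np.load('pics/'+f+'.npz'); fx,fy,cx,cy=z['K']; d=z['d']; v,u=np.mgrid[:d.shape[0],:d.shape[1]]
    P=np.stack([(u-cx)/fx*d,(v-cy)/fy*d,d],-1)@z['E'][:3,:3].T+z['E'][:3,3]; P[d==0]=np.nan
    return P,z['im'],z
E
python3 - <<'E'
from h import *
for n in('scene','side','wrist'):
    snap(n,n+'0',scale=1.5 if n=='scene' else 1)
    c=cams.camera_info(n); print(n,c['fx'],np.round(c['extrinsics'],3).tolist())
s=env.observe();print(s)
E
```

```text
pics
scene 368.6708676533456 [[-0.427, 0.778, -0.461, 0.943], [0.904, 0.374, -0.207, 0.314], [0.011, -0.505, -0.863, 1.104], [0.0, 0.0, 0.0, 1.0]]
side 382.22685583954757 [[0.983, -0.122, 0.14, 0.257], [-0.185, -0.638, 0.747, -0.822], [-0.002, -0.76, -0.65, 0.954], [0.0, 0.0, 0.0, 1.0]]
wrist 265.45012298599016 [[0.402, 0.878, 0.258, 0.154], [0.915, -0.386, -0.115, 0.532], [-0.001, 0.283, -0.959, 0.374], [0.0, 0.0, 0.0, 1.0]]
{'time_s': 0.15, 'q': array([ 5.39535727e+01,  2.18334588e+01,  7.43712263e+01, -1.62689184e-03,
        8.38566909e+01, -1.23352577e+01]), 'qvel': array([ 0.08144612, -0.16032801, -0.24542296, -0.03766035,  0.01148055,
        0.01430022]), 'joint_efforts': array([ 2.62434180e-03, -4.48627317e+01, -2.31339401e+01, -1.26325021e-04,
        3.83191713e-03,  3.64430730e-05]), 'position': array([0.22105935, 0.50341306, 0.24986198]), 'tool_rot': array([[ 4.02123157e-01,  9.15585385e-01, -6.07519133e-04],
       [ 9.15584982e-01, -4.02123566e-01, -8.82731978e-04],
       [-1.05251426e-03, -2.01268424e-04, -9.99999426e-01]]), 'ft_force': array([ 0.6661931 ,  0.20832675, -0.570758  ]), 'wrist_torque': array([0.02861473, 0.01093726, 0.01703739]), 'grip_width': 0.08567975712040245}
```

View pics/scene0.png

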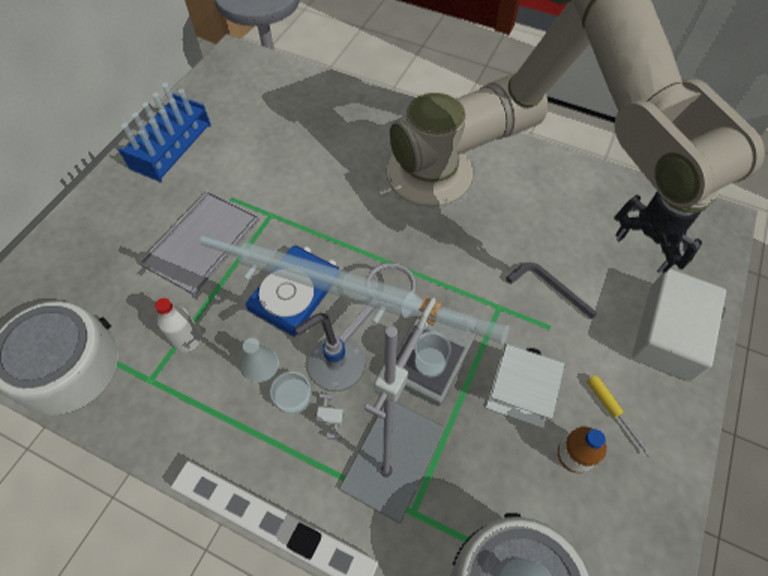

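View pics/side0.png

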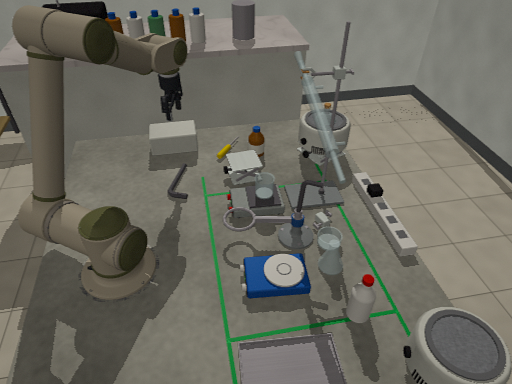

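The scene view shows the key standing in the screw at about (325,335) and a bigger loose key lying at (550,285). The blue stirrer is at (287,292), the ring at (390,285) and the tray at (200,240). The condenser passes over the screw, and the job key is the one standing in the screw.

```bash
python3 - <<'E'
from h import *
for n in('scene0','side0'):
    P,im,z=cloud(n); h=cv2.cvtColor(im,cv2.COLOR_RGB2HSV).astype(int); Z=P[...,2]
    R=(P[...,0]>.2)&(P[...,0]<.9)&(abs(P[...,1])<.6)
    # white top
    m=R&(abs(Z-.05)<.006)&(h[...,1]<40)&(h[...,2]>150)&(P[...,1]<0)
    q=P[m]; print(n,'white',m.sum(),np.nanmedian(q,0), cv2.minEnclosingCircle(q[:,:2].astype(np.float32)))
    b=R&(h[...,0]>100)&(h[...,0]<130)&(h[...,1]>120)
    q=P[b&(Z>.03)&(Z<.06)];print('blue box',cv2.minAreaRect(q[:,:2].astype(np.float32)))
    q=P[b&(Z>.068)&(Z<.1)];print('hub',len(q),q.mean(0) if len(q) else '')
    g=R&(Z>.06)&(Z<.1)&(h[...,1]<60)&(P[...,0]<.62)
    # band listing of high things
    k=R&(Z>.13)&(Z<.26)&(h[...,2]<110)
    q=P[k]; print('key',len(q))
    for a in np.arange(.12,.26,.02):
        s=q[(q[:,2]>=a)&(q[:,2]<a+.02)]
        if len(s): print(' z%.2f'%a,len(s),s.mean(0).round(4),s.min(0).round(3),s.max(0).round(3))
E
```

```text
scene0 white 678 [ 0.50482744 -0.13021801  0.05044994] ((0.6961101293563843, -0.1900431513786316), 0.2577623724937439)
blue box ((0.4704688787460327, -0.12982681393623352), (0.12924428284168243, 0.1869550496339798), 84.9393539428711)
hub 78 [0.58990299 0.04208364 0.08581462]
key 1560
 z0.12 21 [0.662  0.2994 0.134 ] [0.536 0.029 0.131] [0.845 0.545 0.14 ]
 z0.14 264 [0.7824 0.3862 0.153 ] [ 0.577 -0.285  0.141] [0.854 0.548 0.16 ]
 z0.16 995 [0.7846 0.4611 0.1653] [ 0.578 -0.285  0.16 ] [0.846 0.566 0.18 ]
 z0.18 61 [0.7429 0.3293 0.1855] [0.579 0.027 0.18 ] [0.821 0.487 0.199]
 z0.20 27 [0.6282 0.0836 0.2111] [0.579 0.027 0.201] [0.741 0.227 0.219]
 z0.22 39 [0.6229 0.0585 0.2335] [0.58  0.01  0.221] [0.741 0.227 0.24 ]
 z0.24 153 [0.5371 0.1256 0.2469] [ 0.202 -0.002  0.24 ] [0.741 0.553 0.26 ]
side0 white 916 [ 0.48988553 -0.13885782  0.04898242] ((0.49129271507263184, -0.13717354834079742), 0.06007107347249985)
blue box ((0.4626336991786957, -0.10150566697120667), (0.23415793478488922, 0.939201831817627), 21.721765518188477)
hub 74 [0.57648623 0.01984598 0.0826368 ]
key 771
 z0.12 59 [0.7412 0.2376 0.1348] [ 0.572 -0.302  0.13 ] [0.892 0.499 0.14 ]
 z0.14 238 [0.7707 0.2523 0.1528] [ 0.573 -0.306  0.14 ] [0.9   0.554 0.16 ]
 z0.16 221 [0.7902 0.4095 0.1648] [0.574 0.019 0.16 ] [0.9   0.567 0.18 ]
 z0.18 40 [0.6723 0.1885 0.1906] [0.575 0.018 0.18 ] [0.851 0.494 0.2  ]
 z0.20 51 [0.6911 0.2319 0.2104] [0.576 0.017 0.2  ] [0.837 0.494 0.22 ]
 z0.22 67 [0.645  0.1125 0.2318] [ 0.577 -0.007  0.22 ] [0.837 0.493 0.24 ]
 z0.24 95 [0.469  0.1947 0.2462] [ 0.201 -0.004  0.24 ] [0.633 0.546 0.26 ]
```

```bash
python3 - <<'E'
from h import *
from scipy.optimize import least_squares
def circ(q):
    f=lambda p: np.hypot(q[:,0]-p[0],q[:,1]-p[1])-p[2]
    r=least_squares(f,[*q[:,:2].mean(0),.05],loss='soft_l1',f_scale=.002); return r.x.round(4)
for n in('scene0','side0'):
    P,im,z=cloud(n); h=cv2.cvtColor(im,cv2.COLOR_RGB2HSV).astype(int); Z=P[...,2]
    x,y=P[...,0],P[...,1]
    near=(np.hypot(x-.583,y-.033)<.1)
    k=near&(Z>.125)&(Z<.26); q=P[k]; print(n,'key')
    for a in np.arange(.12,.26,.02):
        s=q[(q[:,2]>=a)&(q[:,2]<a+.02)]
        if len(s): print(' z%.2f'%a,len(s),np.median(s,0).round(4),s.min(0).round(3),s.max(0).round(3))
    s=q[q[:,2]>.243]; 
    if len(s)>5: print('top pts',s[np.argsort(s[:,0])][::4].round(3).tolist())
    m=(np.hypot(x-.583,y-.033)<.026)&(Z>.06)&(Z<.13)
    print('hub/head',circ(P[m&(Z<.09)]),circ(P[m&(Z>.096)]))
    m=(np.hypot(x-.583,y-.033)<.066)&(Z>.008)&(Z<.05); s=P[m]
    print('foot',len(s),cv2.minEnclosingCircle(s[:,:2].astype(np.float32)))
    # ring
    m=(Z>.066)&(Z<.092)&(x>.3)&(x<.56)&(y>-.08)&(y<.14); q=P[m]; print('ring',len(q),q.min(0).round(3),q.max(0).round(3))
    s=q[(np.hypot(q[:,0]-.583,q[:,1]-.033)>.14)]; print(circ(s))
    s=q[(np.hypot(q[:,0]-.583,q[:,1]-.033)<.12)]; print('bar',s.mean(0).round(4), np.polyfit(s[:,0],s[:,1],1).round(3))
    m=(Z>.012)&(Z<.02)&(y<-.22)&(x>.2)&(x<.62)&(y>-.55); s=P[m]
    if len(s)>5: print('tray',len(s),cv2.minAreaRect(s[:,:2].astype(np.float32)),s.min(0),s.max(0))
    m=(Z>.3)&(x>.4)&(x<.7)&(abs(y)<.4); s=P[m]
    for a in np.arange(-.4,.4,.08):
        t=s[(s[:,1]>a)&(s[:,1]<a+.08)]
        if len(t): print(' cond y%.2f'%a,len(t),np.median(t,0).round(3),t[:,2].min().round(3))
E
```

```text
scene0 key
 z0.12 12 [0.5866 0.0366 0.1317] [0.578 0.029 0.127] [0.588 0.041 0.14 ]
 z0.14 16 [0.5853 0.0377 0.1504] [0.577 0.028 0.141] [0.59  0.04  0.159]
 z0.16 18 [0.5893 0.0364 0.1721] [0.578 0.028 0.162] [0.591 0.04  0.18 ]
 z0.18 17 [0.5901 0.0358 0.1922] [0.579 0.027 0.182] [0.591 0.039 0.199]
 z0.20 20 [0.5904 0.0352 0.2128] [0.579 0.027 0.202] [0.592 0.039 0.219]
 z0.22 33 [0.595  0.0325 0.237 ] [0.58  0.01  0.221] [0.638 0.038 0.24 ]
 z0.24 116 [0.6131 0.0173 0.2451] [ 0.586 -0.002  0.24 ] [0.638 0.033 0.251]
top pts [[0.589, 0.025, 0.243], [0.592, 0.027, 0.245], [0.596, 0.02, 0.246], [0.597, 0.018, 0.245], [0.6, 0.025, 0.246], [0.602, 0.018, 0.248], [0.603, 0.027, 0.248], [0.605, 0.028, 0.246], [0.607, 0.021, 0.249], [0.61, 0.01, 0.245], [0.612, 0.017, 0.248], [0.613, 0.024, 0.245], [0.615, 0.016, 0.248], [0.617, 0.02, 0.243], [0.619, 0.015, 0.243], [0.621, 0.02, 0.245], [0.623, 0.017, 0.246], [0.625, 0.007, 0.245], [0.626, 0.01, 0.245], [0.629, 0.006, 0.247], [0.63, 0.001, 0.245], [0.633, 0.008, 0.245], [0.635, 0.004, 0.245]]
hub/head [0.5799 0.0333 0.0213] [0.5808 0.033
[... 1445 characters left out ...]
5 0.0295 0.0109]
foot 569 ((0.5778664946556091, 0.02780829928815365), 0.05930457264184952)
ring 522 [0.338 0.011 0.066] [0.56  0.122 0.091]
[0.3922 0.0655 0.0495]
bar [0.5141 0.0393 0.0805] [-0.217  0.151]
tray 300 ((0.4409465193748474, -0.3947541117668152), (0.13293544948101044, 0.25106069445610046), 84.9381103515625) [ 0.31308754 -0.47174178  0.01201806] [ 0.56998834 -0.31992572  0.01954777]
 cond y-0.24 19 [ 0.61  -0.161  0.385] 0.376
 cond y-0.16 190 [ 0.608 -0.122  0.396] 0.372
 cond y-0.08 431 [ 0.609 -0.048  0.423] 0.388
 cond y0.00 305 [0.61  0.039 0.447] 0.42
 cond y0.08 270 [0.614 0.118 0.468] 0.442
 cond y0.16 287 [0.627 0.214 0.486] 0.465
 cond y0.24 124 [0.622 0.283 0.505] 0.488
```

```bash
cat >> h.py <<'E'
from scipy.spatial.transform import Rotation as Ro
def plan(p1,R1,n,T0=None):
    """n identical rows taking the tool from its pose (or T0) to p1,R1"""
    if T0 is None: s=env.observe(); T0=(s['position'],s['tool_rot'])
    p0,R0=np.array(T0[0]),np.array(T0[1]); w=Ro.from_matrix(R0.T@R1).as_rotvec()/n
    S=sum(Ro.from_rotvec(w*k).as_matrix() for k in range(n)); d=np.linalg.solve(S,R0.T@(np.array(p1)-p0))
    print(n,'rows xyz',(d/.04).round(3).tolist(),'turn',(w/.08).round(3).tolist())
def down(yaw,pitch=0):  # tool x at heading yaw, z down; pitch deg: tool z leans to heading yaw-90 by pitch
    r=np.deg2rad(yaw); x=np.array([np.cos(r),np.sin(r),0]); h=np.array([x[1],-x[0],0]); t=np.deg2rad(pitch)
    z=-np.cos(t)*np.array([0,0,1.])+np.sin(t)*h
    return np.stack([x,np.cross(z,x),z],1)
def st():
    s=env.observe(); print(s['time_s'],s['position'].round(4).tolist(),'q',s['q'].round(1).tolist(),'F',s['ft_force'].round(1).tolist(),'w',round(s['grip_width'],4)); print(s['tool_rot'].round(3).tolist())
E
python3 - <<'E'
from h import *
plan([.476,.0525,.2],down(78.5),18)
plan([.476,.0525,.086],down(78.5),4,([.476,.0525,.2],down(78.5)))
E
```

```text
18 rows xyz [-0.488, 0.531, 0.069] turn [-0.0, 0.001, -0.148]
4 rows xyz [0.0, 0.0, 0.713] turn [0.0, 0.0, 0.0]
```

>>> {"method": "step_arm", "body": {
  "steps": [
    {"xyz": [-0.488,0.531,0.069],"turn": [0,0.001,-0.148],"gripper": 1},
    {"xyz": [-0.488,0.531,0.069],"turn": [0,0.001,-0.148],"gripper": 1},
    {"xyz": [-0.488,0.531,0.069],"turn": [0,0.001,-0.148],"gripper": 1},
    {"xyz": [-0.488,0.531,0.069],"turn": [0,0.001,-0.148],"gripper": 1},
    {"xyz": [-0.488,0.531,0.069],"turn": [0,0.001,-0.148],"gripper": 1},
    {"xyz": [-0.488,0.531,0.069],"turn": [0,0.001,-0.148],"gripper": 1},
    {"xyz": [-0.488,0.531,0.069],"turn": [0,0.001,-0.148],"gripper": 1},
    {"xyz": [-0.488,0.531,0.069],"turn": [0,0.001,-0.148],"gripper": 1},
    {"xyz": [-0.488,0.531,0.069],"turn": [0,0.001,-0.148],"gripper": 1},
    {"xyz": [-0.488,0.531,0.069],"turn": [0,0.001,-0.148],"gripper": 1},
    {"xyz": [-0.488,0.531,0.069],"turn": [0,0.001,-0.148],"gripper": 1},
    {"xyz": [-0.488,0.531,0.069],"turn": [0,0.001,-0.148],"gripper": 1},
    {"xyz": [-0.488,0.531,0.069],"turn": [0,0.001,-0.148],"gripper": 1},
    {"xyz": [-0.488,0.531,0.069],"turn": [0,0.001,-0.148],"gripper": 1},
    {"xyz": [-0.488,0.531,0.069],"turn": [0,0.001,-0.148],"gripper": 1},
    {"xyz": [-0.488,0.531,0.069],"turn": [0,0.001,-0.148],"gripper": 1},
    {"xyz": [-0.488,0.531,0.069],"turn": [0,0.001,-0.148],"gripper": 1},
    {"xyz": [-0.488,0.531,0.069],"turn": [0,0.001,-0.148],"gripper": 1},
    {"xyz": [0,0,0],"turn": [0,0,0],"gripper": 1}
  ]
}}

```text
time_s: 1.73
position: [0.4784, 0.049, 0.1997]
tool_rot: [[0.202, 0.979, 0.001], [0.979, -0.202, 0.0], [0.001, 0.001, -1.0]]
ft_force: [-0.6, -0.1, 0.5]
grip_width: 0.0856
```

```bash
python3 - <<'E'
from h import *
st(); snap('wrist','w1',scale=1.25)
E
```

```text
1.7333 [0.4784, 0.049, 0.1997] q [-8.3, 17.6, 89.9, 0.0, 72.4, -86.7] F [-0.6, -0.1, 0.5] w 0.0856
[[0.202, 0.979, 0.001], [0.979, -0.202, 0.0], [0.001, 0.001, -1.0]]
```

View pics/w1.png

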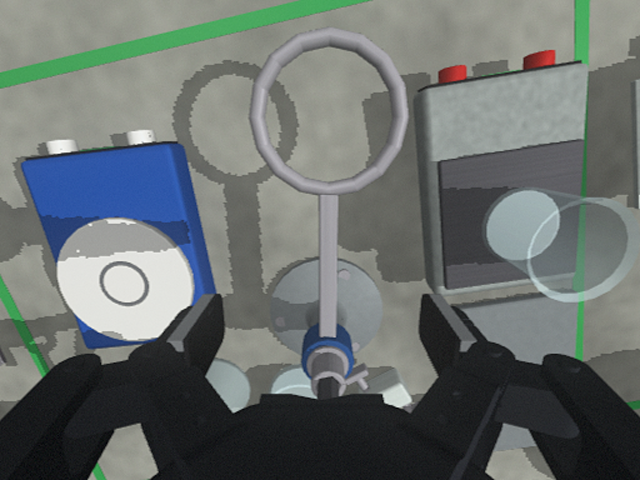

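The wrist view shows the bar running up the middle with the ring at (328,110), the stirrer's white top at (125,283) and the screw and key at (328,365). I'll refine these from this view's depth.

```bash
python3 - <<'E'
from h import *
from scipy.optimize import least_squares
def circ(q):
    f=lambda p: np.hypot(q[:,0]-p[0],q[:,1]-p[1])-p[2]
    return least_squares(f,[*q[:,:2].mean(0),.05],loss='soft_l1',f_scale=.002).x.round(4)
P,im,z=cloud('w1'); h=cv2.cvtColor(im,cv2.COLOR_RGB2HSV).astype(int); x,y,Z=np.moveaxis(P,-1,0)
m=(h[...,1]<50)&(abs(Z-.05)<.006)&(np.hypot(x-.49,y+.137)<.08); q=P[m]; print('white',cv2.minEnclosingCircle(q[:,:2].astype(np.float32)),np.median(q,0))
m=(Z>.066)&(Z<.095)&(np.hypot(x-.393,y-.069)<.07); print('ring',circ(P[m]))
m=(Z>.08)&(Z<.092)&(np.hypot(x-.579,y-.031)<.14)&(np.hypot(x-.579,y-.031)>.04)&(x<.56); q=P[m]; print('bar',q.mean(0),np.rad2deg(np.arctan(np.polyfit(q[:,0],q[:,1],1)[0])))
m=(Z>.005)&(Z<.05)&(np.hypot(x-.579,y-.031)<.066); q=P[m]; print('foot',circ(q[np.hypot(q[:,0]-.579,q[:,1]-.031)>.055]),cv2.minEnclosingCircle(q[:,:2].astype(np.float32)))
m=(Z>.07)&(Z<.0915)&(np.hypot(x-.579,y-.031)<.03)&(h[...,1]>120); q=P[m]; print('hub',circ(q))
m=(Z>.113)&(Z<.124)&(np.hypot(x-.579,y-.031)<.02); q=P[m]; print('head',len(q),q.mean(0),q.min(0),q.max(0))
m=(Z>.12)&(Z<.26)&(np.hypot(x-.59,y-.03)<.06); q=P[m]; print('key',len(q),q.min(0),q.max(0))
m=(Z>.1)&(Z<.14)&(y>.06)&(x>.4); q=P[m]; print('beaker',len(q), q.min(0),q.max(0))
E
```

```text
white ((0.48948559165000916, -0.13292226195335388), 0.06034332141280174) [ 0.48495318 -0.13095468  0.05086934]
ring [0.3925 0.0723 0.0491]
bar [0.48841043 0.05255424 0.08779484] -11.471022229164438
foot [0.5779 0.0325 0.0576] ((0.5776188373565674, 0.03386639431118965), 0.060509588569402695)
hub [0.5774 0.0339 0.0216]
head 429 [0.57172951 0.03500212 0.11882538] [0.56402969 0.02133096 0.11301386] [0.58742101 0.04691007 0.1238599 ]
key 294 [0.56513182 0.02228615 0.12003712] [0.58607199 0.04587975 0.1378009 ]
beaker 3973 [0.47139364 0.17991197 0.10000091] [0.54383669 0.25288356 0.12268325]
```

```bash
python3 - <<'E'
from h import *
A=([.475,.0545,.088],down(78.5)); plan(*A,6)
pv=np.array([.578,.0335])
def bg(a): return [*(pv+.105*np.array([np.cos(np.deg2rad(a)),np.sin(np.deg2rad(a))])),.088]
plan(bg(232.5),down(142.5),20,A); print(bg(242.4))
E
```

```text
6 rows xyz [0.013, -0.011, 0.466] turn [-0.001, -0.003, -0.006]
20 rows xyz [-0.147, 0.004, 0.0] turn [0.0, 0.0, -0.698]
[np.float64(0.5293539163124145), np.float64(-0.059551375819277524), 0.088]
```

>>> {"method": "step_arm", "body": {
  "steps": [
    {"xyz": [0.013,-0.011,0.466],"turn": [0,0,0],"gripper": 1},
    {"xyz": [0.013,-0.011,0.466],"turn": [0,0,0],"gripper": 1},
    {"xyz": [0.013,-0.011,0.466],"turn": [0,0,0],"gripper": 1},
    {"xyz": [0.013,-0.011,0.466],"turn": [0,0,0],"gripper": 1},
    {"xyz": [0.013,-0.011,0.466],"turn": [0,0,0],"gripper": 1},
    {"xyz": [0.013,-0.011,0.466],"turn": [0,0,0],"gripper": 1},
    {"xyz": [0,0,0],"turn": [0,0,0],"gripper": -1},
    {"xyz": [0,0,0],"turn": [0,0,0],"gripper": -1},
    {"xyz": [0,0,0],"turn": [0,0,0],"gripper": -1},
    {"xyz": [0,0,0],"turn": [0,0,0],"gripper": -1},
    {"xyz": [0,0,0],"turn": [0,0,0],"gripper": -1},
    {"xyz": [0,0,0],"turn": [0,0,0],"gripper": -1},
    {"xyz": [0,0,0],"turn": [0,0,0],"gripper": -1},
    {"xyz": [0,0,0],"turn": [0,0,0],"gripper": -1}
  ],
  "squeeze": 20
}}

```text
time_s: 2.95
position: [0.4745, 0.056, 0.0894]
tool_rot: [[0.2, 0.98, 0.002], [0.98, -0.2, 0.001], [0.002, 0.001, -1.0]]
ft_force: [-1.8, -1.1, 5.2]
grip_width: 0.0136
```

>>> {"method": "step_arm", "body": {
  "steps": [
    {"xyz": [-0.147,0.004,0],"turn": [0,0,-0.698],"gripper": -1},
    {"xyz": [-0.147,0.004,0],"turn": [0,0,-0.698],"gripper": -1},
    {"xyz": [-0.147,0.004,0],"turn": [0,0,-0.698],"gripper": -1},
    {"xyz": [-0.147,0.004,0],"turn": [0,0,-0.698],"gripper": -1},
    {"xyz": [-0.147,0.004,0],"turn": [0,0,-0.698],"gripper": -1},
    {"xyz": [-0.147,0.004,0],"turn": [0,0,-0.698],"gripper": -1},
    {"xyz": [-0.147,0.004,0],"turn": [0,0,-0.698],"gripper": -1},
    {"xyz": [-0.147,0.004,0],"turn": [0,0,-0.698],"gripper": -1},
    {"xyz": [-0.147,0.004,0],"turn": [0,0,-0.698],"gripper": -1},
    {"xyz": [-0.147,0.004,0],"turn": [0,0,-0.698],"gripper": -1},
    {"xyz": [-0.147,0.004,0],"turn": [0,0,-0.698],"gripper": -1},
    {"xyz": [-0.147,0.004,0],"turn": [0,0,-0.698],"gripper": -1},
    {"xyz": [-0.147,0.004,0],"turn": [0,0,-0.698],"gripper": -1},
    {"xyz": [-0.147,0.004,0],"turn": [0,0,-0.698],"gripper": -1},
    {"xyz": [-0.147,0.004,0],"turn": [0,0,-0.698],"gripper": -1},
    {"xyz": [-0.147,0.004,0],"turn": [0,0,-0.698],"gripper": -1},
    {"xyz": [-0.147,0.004,0],"turn": [0,0,-0.698],"gripper": -1},
    {"xyz": [-0.147,0.004,0],"turn": [0,0,-0.698],"gripper": -1},
    {"xyz": [-0.147,0.004,0],"turn": [0,0,-0.698],"gripper": -1},
    {"xyz": [-0.147,0.004,0],"turn": [0,0,-0.698],"gripper": -1}
  ]
}}

```text
time_s: 4.62
position: [0.5122, -0.051, 0.0895]
tool_rot: [[-0.794, 0.607, -0.002], [0.607, 0.794, -0.003], [-0.0, -0.003, -1.0]]
ft_force: [-11.5, -15.0, 8.3]
grip_width: 0.0137
```

```bash
python3 - <<'E'
from h import *
st(); s=env.observe(); p=s['position'][:2]-[.578,.0335]; print(np.hypot(*p),np.rad2deg(np.arctan2(p[1],p[0]))%360)
E
```

```text
4.6167 [0.5122, -0.051, 0.0895] q [-18.8, 28.8, 93.2, -0.2, 58.1, -161.3] F [-11.5, -15.0, 8.3] w 0.0137
[[-0.794, 0.607, -0.002], [0.607, 0.794, -0.003], [-0.0, -0.003, -1.0]]
0.1070580814583543 232.0884084619895
```

>>> {"method": "step_arm", "body": {
  "steps": [
    {"xyz": [0,0,0],"turn": [0,0,0],"gripper": -0.48},
    {"xyz": [0,0,0],"turn": [0,0,0],"gripper": -0.48},
    {"xyz": [0,0,0],"turn": [0,0,0],"gripper": -0.48},
    {"xyz": [-0.18,0.034,0],"turn": [0,0,0],"gripper": -0.48},
    {"xyz": [-0.18,0.034,0],"turn": [0,0,0],"gripper": -0.48},
    {"xyz": [-0.18,0.034,0],"turn": [0,0,0],"gripper": -0.48},
    {"xyz": [0,0,0],"turn": [0,0,0],"gripper": -0.48},
    {"xyz": [0,0,0],"turn": [0,0,0],"gripper": -0.48}
  ]
}}

```text
time_s: 5.28
position: [0.5335, -0.0585, 0.0884]
tool_rot: [[-0.793, 0.609, 0.001], [0.609, 0.793, 0.001], [-0.0, 0.002, -1.0]]
ft_force: [0.1, 0.1, 0.5]
grip_width: 0.0219
```

```bash
cat > ring.py <<'E'
from h import *
from scipy.optimize import least_squares
import sys
def circ(q):
    f=lambda p: np.hypot(q[:,0]-p[0],q[:,1]-p[1])-p[2]
    return least_squares(f,[.49,-.13,.05],loss='soft_l1',f_scale=.002).x.round(4)
for n in('side','wrist'):
    f=n+sys.argv[1]; snap(n,f); P,im,z=cloud(f); h=cv2.cvtColor(im,cv2.COLOR_RGB2HSV).astype(int); x,y,Z=np.moveaxis(P,-1,0)
    d=np.hypot(x-.49,y+.135)
    m=(Z>.068)&(Z<.092)&(d<.068)&(h[...,1]<60); print(n,'ring',m.sum(),circ(P[m]) if m.sum()>20 else '')
    m=(h[...,1]<40)&(h[...,2]>90)&(abs(Z-.05)<.005)&(d<.08)
    if m.sum()>20: print('white',m.sum(),cv2.minEnclosingCircle(P[m][:,:2].astype(np.float32)))
    m=(Z>.08)&(Z<.092)&(np.hypot(x-.578,y-.033)<.125)&(np.hypot(x-.578,y-.033)>.03)&(y<.02)&(h[...,2]>70)&(h[...,1]<60)
    if m.sum()>20: b=P[m].mean(0)[:2]-[.578,.0335]; print('bar',m.sum(),np.rad2deg(np.arctan2(b[1],b[0]))%360)
E
python3 ring.py 2; python3 -c "from h import *;st()"
```

```text
side ring 379 [ 0.4891 -0.1399  0.0499]
white 774 ((0.49111977219581604, -0.13708259165287018), 0.061452772468328476)
bar 63 243.608294069282
wrist ring 12597 [ 0.4911 -0.1337  0.0478]
white 26106 ((0.49095049500465393, -0.13927581906318665), 0.05354542285203934)
bar 2907 242.89138690451054
5.3833 [0.5331, -0.0583, 0.0884] q [-18.9, 30.5, 89.9, 0.1, 59.6, -161.5] F [-0.5, 0.1, 0.3] w 0.022
[[-0.793, 0.609, 0.001], [0.609, 0.793, 0.001], [0.0, 0.002, -1.0]]
```

The side view puts the ring 3.4 mm from the centre of the stirrer. I'll let go of the bar, lift, and move back before the key grasp.

```bash
python3 - <<'E'
from h import *
A=([.533,-.0583,.30],env.observe()['tool_rot']); 
plan(*A,6)
B=([.40,.09,.30],down(61)); plan(*B,20,A)
C=([.42,.10,.27],down(61,40)); plan(*C,9,B)
# geometry fit
from scipy.optimize import least_squares
D=[(21.83,74.37,.5375,.2499),(17.6,89.9,.4665,.1997),(28.8,93.2,.5012,.0895),(30.5,89.9,.5233,.0884)]
def f(p):
    a,b,z0,r0=p; o=[]
    for q2,q3,r,z in D:
        u,v=np.deg2rad(q2),np.deg2rad(q2+q3); o+=[a*np.sin(u)+b*np.sin(v)+r0-r, a*np.cos(u)+b*np.cos(v)+z0-z]
    return o
s=least_squares(f,[.3,.4,.1,0]); print(s.x,s.fun.round(4))
E
```

```text
6 rows xyz [0.0, 0.001, -0.882] turn [0.0, 0.0, 0.0]
20 rows xyz [0.239, -0.128, -0.0] turn [0.001, -0.001, 0.889]
9 rows xyz [0.051, 0.008, 0.092] turn [-0.97, 0.0, -0.0]
[ 0.37720355  0.35351405 -0.05676257  0.0269274 ] [-0.0189  0.0053  0.0116 -0.0032  0.0072 -0.0031 -0.      0.001 ]
```

>>> {"method": "step_arm", "body": {
  "steps": [
    {"xyz": [0,0,0],"turn": [0,0,0],"gripper": 0.2},
    {"xyz": [0,0,0],"turn": [0,0,0],"gripper": 0.2},
    {"xyz": [0,0,0],"turn": [0,0,0],"gripper": 0.2},
    {"xyz": [0,0,-0.88],"turn": [0,0,0],"gripper": 0.2},
    {"xyz": [0,0,-0.88],"turn": [0,0,0],"gripper": 0.2},
    {"xyz": [0,0,-0.88],"turn": [0,0,0],"gripper": 0.2},
    {"xyz": [0,0,-0.88],"turn": [0,0,0],"gripper": 0.2},
    {"xyz": [0,0,-0.88],"turn": [0,0,0],"gripper": 0.2}
  ]
}}

```text
time_s: 6.05
position: [0.5324, -0.0584, 0.2664]
tool_rot: [[-0.793, 0.609, 0.001], [0.609, 0.793, 0.001], [0.0, 0.001, -1.0]]
ft_force: [0.0, -0.5, 0.1]
grip_width: 0.0513
```

>>> {"method": "step_arm", "body": {
  "steps": [
    {"xyz": [0.239,-0.128,0],"turn": [0,0,0.889],"gripper": 0.2},
    {"xyz": [0.239,-0.128,0],"turn": [0,0,0.889],"gripper": 0.2},
    {"xyz": [0.239,-0.128,0],"turn": [0,0,0.889],"gripper": 0.2},
    {"xyz": [0.239,-0.128,0],"turn": [0,0,0.889],"gripper": 0.2},
    {"xyz": [0.239,-0.128,0],"turn": [0,0,0.889],"gripper": 0.2},
    {"xyz": [0.239,-0.128,0],"turn": [0,0,0.889],"gripper": 0.2},
    {"xyz": [0.239,-0.128,0],"turn": [0,0,0.889],"gripper": 0.2},
    {"xyz": [0.239,-0.128,0],"turn": [0,0,0.889],"gripper": 0.2},
    {"xyz": [0.239,-0.128,0],"turn": [0,0,0.889],"gripper": 0.2},
    {"xyz": [0.239,-0.128,0],"turn": [0,0,0.889],"gripper": 0.2},
    {"xyz": [0.239,-0.128,0],"turn": [0,0,0.889],"gripper": 0.2},
    {"xyz": [0.239,-0.128,0],"turn": [0,0,0.889],"gripper": 0.2},
    {"xyz": [0.239,-0.128,0],"turn": [0,0,0.889],"gripper": 0.2},
    {"xyz": [0.239,-0.128,0],"turn": [0,0,0.889],"gripper": 0.2},
    {"xyz": [0.239,-0.128,0],"turn": [0,0,0.889],"gripper": 0.2},
    {"xyz": [0.239,-0.128,0],"turn": [0,0,0.889],"gripper": 0.2},
    {"xyz": [0.239,-0.128,0],"turn": [0,0,0.889],"gripper": 0.2},
    {"xyz": [0.239,-0.128,0],"turn": [0,0,0.889],"gripper": 0.2},
    {"xyz": [0.239,-0.128,0],"turn": [0,0,0.889],"gripper": 0.2},
    {"xyz": [0.239,-0.128,0],"turn": [0,0,0.889],"gripper": 0.2}
  ]
}}

```text
time_s: 7.72
position: [0.3993, 0.09, 0.2647]
tool_rot: [[0.488, 0.873, 0.001], [0.873, -0.488, 0.001], [0.002, -0.0, -1.0]]
ft_force: [0.4, -0.8, 0.2]
grip_width: 0.0512
```

>>> {"method": "step_arm", "body": {
  "steps": [
    {"xyz": [0.051,0.008,0.092],"turn": [-0.97,0,0],"gripper": 0.2},
    {"xyz": [0.051,0.008,0.092],"turn": [-0.97,0,0],"gripper": 0.2},
    {"xyz": [0.051,0.008,0.092],"turn": [-0.97,0,0],"gripper": 0.2},
    {"xyz": [0.051,0.008,0.092],"turn": [-0.97,0,0],"gripper": 0.2},
    {"xyz": [0.051,0.008,0.092],"turn": [-0.97,0,0],"gripper": 0.2},
    {"xyz": [0.051,0.008,0.092],"turn": [-0.97,0,0],"gripper": 0.2},
    {"xyz": [0.051,0.008,0.092],"turn": [-0.97,0,0],"gripper": 0.2},
    {"xyz": [0.051,0.008,0.092],"turn": [-0.97,0,0],"gripper": 0.2},
    {"xyz": [0.051,0.008,0.092],"turn": [-0.97,0,0],"gripper": 0.2}
  ]
}}

```text
time_s: 8.47
position: [0.4195, 0.0999, 0.2349]
tool_rot: [[0.484, 0.667, 0.566], [0.875, -0.371, -0.31], [0.003, 0.646, -0.764]]
ft_force: [0.3, -1.8, 0.3]
grip_width: 0.0512
```

```bash
python3 - <<'E'
from h import *
st()
E
```

```text
8.4667 [0.4195, 0.0999, 0.2349] q [10.8, 4.7, 111.8, -41.7, 38.2, -22.6] F [0.3, -1.8, 0.3] w 0.0512
[[0.484, 0.667, 0.566], [0.875, -0.371, -0.31], [0.003, 0.646, -0.764]]
```

```bash
cat > kin.py <<'E'
import numpy as np
from scipy.optimize import least_squares
from scipy.spatial.transform import Rotation as Ro
D=[([53.954,21.833,74.371,0,83.857,-12.335],[.22106,.50341,.24986]),([-8.3,17.6,89.9,0,72.4,-86.7],[.4784,.049,.1997]),
([-18.8,28.8,93.2,-.2,58.1,-161.3],[.5122,-.051,.0895]),([-18.9,30.5,89.9,.1,59.6,-161.5],[.5331,-.0583,.0884]),([10.8,4.7,111.8,-41.7,38.2,-22.6],[.4195,.0999,.2349])]
Rz=lambda a:Ro.from_euler('z',a,degrees=True).as_matrix(); Ry=lambda a:Ro.from_euler('y',a,degrees=True).as_matrix()
def fk(q,p,sg=(1,1)):
    z0,r0,s,a,e,b,L,wo=p
    R=Rz(q[0]); x=R@[r0,s,z0]; R=R@Ry(q[1]); x=x+R@[0,0,a]; R=R@Ry(q[2]); x=x+R@[e,0,b]; R=R@Rz(sg[0]*q[3]); x=x+R@[0,wo,0]; R=R@Ry(q[4]); x=x+R@[0,0,L]; R=R@Rz(sg[1]*q[5])
    return x,R
def fit(sg=(1,1)):
    pr=np.array([.3,0,.1,.4,0,.35,.2,0])
    f=lambda p: np.r_[np.concatenate([fk(q,p,sg)[0]-x for q,x in D]),(p-pr)*1e-3]
    return least_squares(f,pr)
E
python3 - <<'E'
from kin import *
for s0 in(1,-1):
  r=fit((s0,1)); print(s0,r.x.round(4),np.abs(r.fun[:15]).max().round(4)); print(fk(D[4][0],r.x,(s0,1))[1].round(3).tolist())
E
```

```text
1 [ 1.299e-01  1.300e-03  1.178e-01  5.367e-01  1.029e-01  3.496e-01
  2.382e-01 -4.000e-04] 0.0003
[[-0.483, -0.668, 0.566], [-0.876, 0.37, -0.311], [-0.001, -0.645, -0.764]]
-1 [-0.0601  0.0678 -0.0794  0.2653 -0.0062  0.3593 -0.0992  0.1952] 0.0255
[[-0.888, -0.205, 0.411], [0.03, 0.867, 0.497], [-0.459, 0.454, -0.764]]
```

```bash
cat >> kin.py <<'E'
PR=fit().x; LIM=np.array([[-178.18,178.18],[-50.72,133.34],[12.68,142.11],[-81.47,261.47],[9.98,163.14],[-165.26,165.26]])
def FK(q): x,R=fk(q,PR); return x,R@np.diag([-1,-1,1.])
def IK(p,R,seeds):
    out=[]
    for s in seeds:
        f=lambda q:(lambda x,Q:np.r_[(x-p)*10,Ro.from_matrix(Q.T@R).as_rotvec()*2])(*FK(q))
        r=least_squares(f,np.clip(s,LIM[:,0]+1,LIM[:,1]-1),bounds=(LIM[:,0],LIM[:,1]),x_scale=50.)
        if np.abs(r.fun).max()<.01: 
            q=r.x
            if not any(np.abs(q-o).max()<2 for o in out): out.append(q)
    return out
rng=np.random.default_rng(0)
SEEDS=[[j1,20,100,j4,60,j6] for j1 in(-20,) for j4 in(-60,0,60,120,180) for j6 in(-120,-40,40,120)]
def head(a,c=0): a=np.deg2rad(a); return np.array([np.cos(a),np.sin(a),c])
def Rtool(xh,z): # z vector, x approx
    z=z/np.linalg.norm(z); x=xh-z*(xh@z); x/=np.linalg.norm(x); return np.stack([x,np.cross(z,x),z],1)
def K(x,z): return np.stack([x,np.cross(z,x),z],1)
Zu=np.array([0,0,1.]); PV=np.array([.578,.0335,0])
E
cat > cand.py <<'E'
from kin import *
s=-29; d=.09
for off in(0,60,-60):
  for P in((60,70) if off==0 else (90,75)):
    h=head(s+off); t=np.deg2rad(P); z=h*np.sin(t)-Zu*np.cos(t)
    for fl in(1,-1):
        R=Rtool(fl*head(s+off+90),z); K0=K(head(s),Zu); G=K0.T@R
        p=PV+[0,0,.241-d]; g=IK(p,R,SEEDS); a=IK(p-z*.1,R,SEEDS[::2])
        print('off',off,'P',P,'fl',fl,'grasp',[q.round().astype(int).tolist() for q in g],'appr',len(a))
        if not g: continue
        for lam in(151,211,271):
            for nm,l,u in(('hov',lam,.06),('ins',lam,0),('end',lam-51.6,0)):
                K1=K(-Zu,-head(l)); q=IK(PV+[0,0,.157+u]+head(l)*d,K1@G,SEEDS); print('   ',lam,nm,(K1@G)[:,2].round(2).tolist(),[w.round().astype(int).tolist() for w in q])
E
python3 cand.py
```

```text
off 0 P 60 fl 1 grasp [[2, 28, 112, 242, 31, 49]] appr 1
    151 hov [-0.44, 0.24, -0.87] [[-9, 30, 71, 10, 107, -70]]
    151 ins [-0.44, 0.24, -0.87] [[-9, 33, 76, 10, 99, -71]]
    151 end [-0.08, 0.49, -0.87] [[-11, 32, 80, 28, 81, -28]]
    211 hov [-0.43, -0.26, -0.87] [[-7, 30, 71, -18, 102, -128]]
    211 ins [-0.43, -0.26, -0.87] [[-7, 34, 76, -18, 95, -125]]
    211 end [-0.47, 0.18, -0.87] [[-9, 34, 76, 6, 100, -79]]
    271 hov [0.01, -0.5, -0.87] []
    271 ins [0.01, -0.5, -0.87] []
    271 end [-0.39, -0.32, -0.87] [[-6, 33, 76, -21, 92, -132]]
off 0 P 60 fl -1 grasp [[2, 28, 112, 242, 31, -131]] appr 1
    151 hov [-0.44, 0.24, -0.87] [[-9, 30, 71, 10, 107, 110]]
    151 ins [-0.44, 0.24, -0.87] [[-9, 33, 76, 10, 99, 109]]
    151 end [-0.08, 0.49, -0.87] [[-11, 32, 80, 28, 81, 152]]
    211 hov [-0.43, -0.26, -0.87] [[-7, 30, 71, -18, 102, 52]]
    211 ins [-0.43, -0.26, -0.87] [[-7, 34, 76, -18, 95, 55]]
    211 end [-0.47, 0.18, -0.87] [[-9, 34, 76, 6, 100, 101]]
    271 hov [0.01, -0.5, -0.87] [[-5, 28, 75, -31, 75, 1]]
    271 ins [0.01, -0.5, -0.87] [[-5, 31, 80
[... 5301 characters left out ...]
 [[-18, 18, 114, 173, 13, -3]]
    271 ins [0.84, -0.24, -0.48] [[-18, 26, 118, 176, 24, -6]]
    271 end [0.33, -0.81, -0.48] [[7, 30, 105, -78, 60, -60]]
off -60 P 75 fl -1 grasp [[14, 47, 78, -70, 92, -143]] appr 1
    151 hov [-0.63, -0.61, -0.48] [[9, 43, 62, -37, 124, 130]]
    151 ins [-0.63, -0.61, -0.48] [[9, 47, 66, -35, 119, 134]]
    151 end [-0.87, 0.12, -0.48] []
    211 hov [0.21, -0.85, -0.48] [[9, 26, 97, -67, 71, 110]]
    211 ins [0.21, -0.85, -0.48] [[9, 32, 100, -71, 68, 119]]
    211 end [-0.54, -0.69, -0.48] [[10, 45, 70, -40, 113, 130]]
    271 hov [0.84, -0.24, -0.48] []
    271 ins [0.84, -0.24, -0.48] []
    271 end [0.33, -0.81, -0.48] [[7, 30, 105, -78, 60, 120]]
```

```bash
cat >> kin.py <<'E'
def seg(T0,p1,R1,n):
    p0,R0=T0; w=Ro.from_matrix(R0.T@R1).as_rotvec()/n
    S=sum(Ro.from_rotvec(w*k).as_matrix() for k in range(n)); d=np.linalg.solve(S,R0.T@(np.array(p1)-p0))
    return (d/.04).round(3),(w/.08).round(3)
def track(q,T,wps,rate=np.array([136.94,136.94,180,180,180,180])*.7/12):
    """wps: (name,p,R,n). prints rows and joints; flags limits and speed"""
    for nm,p,R,n in wps:
        d,w=seg(T,p,R,n); mx=0; bad=''
        for k in range(n):
            T=(T[0]+T[1]@d*.04, T[1]@Ro.from_rotvec(w*.08).as_matrix())
            f=lambda q:(lambda x,Q:np.r_[(x-T[0])*10,Ro.from_matrix(Q.T@T[1]).as_rotvec()*2])(*FK(q))
            r=least_squares(f,q,x_scale=50.); mx=max(mx,np.max(np.abs(r.x-q)/rate)); q=r.x
            if (q<LIM[:,0]+.5).any() or (q>LIM[:,1]-.5).any(): bad+=f' LIM@{k}:{q.round(0).tolist()}'
            if np.abs(r.fun).max()>.01: bad+=f' ERR@{k}'
        print(nm,n,'xyz',d.tolist(),'turn',w.tolist(),'maxrate %.2f'%mx,'q',q.round(0).astype(int).tolist(),bad[:150])
    return q,T
def hz(h,fl=-1,P=90): t=np.deg2rad(P); return Rtool(fl*head(h+90),head(h)*np.sin(t)-Zu*np.cos(t))
E
cat > p1.py <<'E'
from kin import *
from rig import env
s=env.observe(); q0=s['q']; T0=(s['position'],s['tool_rot'])
for fl in(1,-1):
    print('fl',fl)
    track(q0,T0,[('A',[.42,.02,.30],hz(50,fl,0),26),('B',[.43,-.02,.27],hz(50,fl,90),22),('C',PV-.13*head(-29)+[0,0,.2],hz(-29,fl,90),24),('D',PV+[0,0,.155],hz(-29,fl,90),8)])
E
python3 p1.py
```

```text
fl 1
A 26 xyz [-0.092, 0.008, -0.057] turn [0.283, 0.231, -0.634] maxrate 0.77 q [-13, 6, 87, 0, 86, -154] 
B 22 xyz [-0.038, -0.048, 0.006] turn [-0.893, -0.001, 0.0] maxrate 0.42 q [-56, 24, 123, 76, 99, -238]  LIM@3:[-24.0, 2.0, 94.0, 16.0, 80.0, -167.0] LIM@4:[-27.0, 2.0, 95.0, 20.0, 79.0, -170.0] LIM@5:[-30.0, 1.0, 97.0, 25.0, 78.0, -174.0] LIM@6:[-33.0, 
C 24 xyz [0.12, -0.073, 0.066] turn [0.0, -0.718, -0.0] maxrate 0.96 q [19, 36, 129, 229, 80, -282]  LIM@0:[-57.0, 24.0, 126.0, 78.0, 97.0, -241.0] LIM@1:[-57.0, 23.0, 129.0, 81.0, 95.0, -243.0] LIM@2:[-57.0, 23.0, 132.0, 83.0, 93.0, -246.0] LIM@3:[-
D 8 xyz [0.0, -0.141, 0.405] turn [0.0, -0.0, -0.001] maxrate 0.27 q [5, 44, 119, 215, 75, -280]  LIM@0:[17.0, 37.0, 128.0, 227.0, 79.0, -281.0] LIM@1:[15.0, 38.0, 127.0, 225.0, 79.0, -281.0] LIM@2:[13.0, 39.0, 126.0, 223.0, 79.0, -280.0] LIM@3:[1
fl -1
A 26 xyz [-0.004, 0.105, -0.03] turn [0.243, -0.297, 0.809] maxrate 0.26 q [-14, 6, 87, 0, 86, 26] 
B 22 xyz [0.038, 0.048, 0.007] turn [0.892, -0.0, -0.0] maxrate 0.42 q [-56, 24, 123, 76, 99, -58] 
C 24 xyz [-0.12, 0.073, 0.066] turn [-0.0, 0.718, -0.0] maxrate 0.96 q [19, 36, 129, 229, 80, -102]  LIM@6:[-54.0, 26.0, 144.0, 99.0, 89.0, -80.0] LIM@7:[-53.0, 28.0, 147.0, 104.0, 89.0, -85.0] LIM@8:[-50.0, 30.0, 149.0, 110.0, 90.0, -89.0] LIM@9:[-4
D 8 xyz [-0.0, 0.142, 0.405] turn [0.0, -0.0, -0.001] maxrate 0.27 q [5, 44, 119, 215, 75, -100]
```

```bash
cat > p1.py <<'E'
from kin import *
from rig import env
s=env.observe(); q0=s['q']; T0=(s['position'],s['tool_rot'])
track(q0,T0,[('A',[.45,-.01,.30],hz(45,-1,0),25),('B',[.49,-.05,.27],hz(45,-1,90),20),('C0',[.49,.01,.25],hz(8,-1,90),12),('C',PV-.11*head(-29)+[0,0,.2],hz(-29,-1,90),13),('D',PV+[0,0,.155],hz(-29,-1,90),8)])
E
python3 p1.py
```

```text
A 25 xyz [0.028, 0.148, -0.012] turn [0.242, -0.324, 0.882] maxrate 0.28 q [-16, 10, 83, 0, 87, 29] 
B 20 xyz [0.071, 0.028, 0.031] turn [0.981, 0.0, 0.0] maxrate 0.48 q [-52, 26, 116, 85, 94, -53] 
C0 12 xyz [-0.113, 0.042, 0.059] turn [0.001, 0.673, 0.0] maxrate 0.65 q [-33, 26, 139, 138, 78, -80] 
C 13 xyz [-0.146, 0.096, -0.039] turn [-0.0, 0.621, -0.0] maxrate 0.70 q [16, 36, 127, 226, 78, -102] 
D 8 xyz [0.0, 0.14, 0.343] turn [-0.0, -0.0, -0.0] maxrate 0.21 q [5, 43, 119, 215, 75, -100]
```

>>> {"method": "step_arm", "body": {
  "steps": [
    {"xyz": [0.028,0.148,-0.012],"turn": [0.242,-0.324,0.882],"gripper": 0.2},
    {"xyz": [0.028,0.148,-0.012],"turn": [0.242,-0.324,0.882],"gripper": 0.2},
    {"xyz": [0.028,0.148,-0.012],"turn": [0.242,-0.324,0.882],"gripper": 0.2},
    {"xyz": [0.028,0.148,-0.012],"turn": [0.242,-0.324,0.882],"gripper": 0.2},
    {"xyz": [0.028,0.148,-0.012],"turn": [0.242,-0.324,0.882],"gripper": 0.2},
    {"xyz": [0.028,0.148,-0.012],"turn": [0.242,-0.324,0.882],"gripper": 0.2},
    {"xyz": [0.028,0.148,-0.012],"turn": [0.242,-0.324,0.882],"gripper": 0.2},
    {"xyz": [0.028,0.148,-0.012],"turn": [0.242,-0.324,0.882],"gripper": 0.2},
    {"xyz": [0.028,0.148,-0.012],"turn": [0.242,-0.324,0.882],"gripper": 0.2},
    {"xyz": [0.028,0.148,-0.012],"turn": [0.242,-0.324,0.882],"gripper": 0.2},
    {"xyz": [0.028,0.148,-0.012],"turn": [0.242,-0.324,0.882],"gripper": 0.2},
    {"xyz": [0.028,0.148,-0.012],"turn": [0.242,-0.324,0.882],"gripper": 0.2},
    {"xyz": [0.028,0.148,-0.012],"turn": [0.242,-0.324,0.882],"gripper": 0.2},
    {"xyz": [0.028,0.148,-0.012],"turn": [0.242,-0.324,0.882],"gripper": 0.2},
    {"xyz": [0.028,0.148,-0.012],"turn": [0.242,-0.324,0.882],"gripper": 0.2},
    {"xyz": [0.028,0.148,-0.012],"turn": [0.242,-0.324,0.882],"gripper": 0.2},
    {"xyz": [0.028,0.148,-0.012],"turn": [0.242,-0.324,0.882],"gripper": 0.2},
    {"xyz": [0.028,0.148,-0.012],"turn": [0.242,-0.324,0.882],"gripper": 0.2},
    {"xyz": [0.028,0.148,-0.012],"turn": [0.242,-0.324,0.882],"gripper": 0.2},
    {"xyz": [0.028,0.148,-0.012],"turn": [0.242,-0.324,0.882],"gripper": 0.2}
  ]
}}

```text
time_s: 10.13
position: [0.4615, 0.0165, 0.295]
tool_rot: [[0.904, -0.425, 0.046], [-0.415, -0.898, -0.15], [0.105, 0.117, -0.988]]
ft_force: [-0.2, -0.2, -0.1]
grip_width: 0.0511
```

>>> {"method": "step_arm", "body": {
  "steps": [
    {"xyz": [0.028,0.148,-0.012],"turn": [0.242,-0.324,0.882],"gripper": 0.6},
    {"xyz": [0.028,0.148,-0.012],"turn": [0.242,-0.324,0.882],"gripper": 0.6},
    {"xyz": [0.028,0.148,-0.012],"turn": [0.242,-0.324,0.882],"gripper": 0.6},
    {"xyz": [0.028,0.148,-0.012],"turn": [0.242,-0.324,0.882],"gripper": 0.6},
    {"xyz": [0.028,0.148,-0.012],"turn": [0.242,-0.324,0.882],"gripper": 0.6},
    {"xyz": [0,0,0],"turn": [0,0,0],"gripper": 0.6}
  ]
}}

```text
time_s: 10.63
position: [0.45, -0.0118, 0.2997]
tool_rot: [[0.703, -0.711, -0.004], [-0.711, -0.703, 0.002], [-0.004, 0.002, -1.0]]
ft_force: [0.5, 0.1, -0.1]
grip_width: 0.0685
```

>>> {"method": "step_arm", "body": {
  "steps": [
    {"xyz": [0.071,0.028,0.031],"turn": [0.981,0,0],"gripper": 0.6},
    {"xyz": [0.071,0.028,0.031],"turn": [0.981,0,0],"gripper": 0.6},
    {"xyz": [0.071,0.028,0.031],"turn": [0.981,0,0],"gripper": 0.6},
    {"xyz": [0.071,0.028,0.031],"turn": [0.981,0,0],"gripper": 0.6},
    {"xyz": [0.071,0.028,0.031],"turn": [0.981,0,0],"gripper": 0.6},
    {"xyz": [0.071,0.028,0.031],"turn": [0.981,0,0],"gripper": 0.6},
    {"xyz": [0.071,0.028,0.031],"turn": [0.981,0,0],"gripper": 0.6},
    {"xyz": [0.071,0.028,0.031],"turn": [0.981,0,0],"gripper": 0.6},
    {"xyz": [0.071,0.028,0.031],"turn": [0.981,0,0],"gripper": 0.6},
    {"xyz": [0.071,0.028,0.031],"turn": [0.981,0,0],"gripper": 0.6},
    {"xyz": [0.071,0.028,0.031],"turn": [0.981,0,0],"gripper": 0.6},
    {"xyz": [0.071,0.028,0.031],"turn": [0.981,0,0],"gripper": 0.6},
    {"xyz": [0.071,0.028,0.031],"turn": [0.981,0,0],"gripper": 0.6},
    {"xyz": [0.071,0.028,0.031],"turn": [0.981,0,0],"gripper": 0.6},
    {"xyz": [0.071,0.028,0.031],"turn": [0.981,0,0],"gripper": 0.6},
    {"xyz": [0.071,0.028,0.031],"turn": [0.981,0,0],"gripper": 0.6},
    {"xyz": [0.071,0.028,0.031],"turn": [0.981,0,0],"gripper": 0.6},
    {"xyz": [0.071,0.028,0.031],"turn": [0.981,0,0],"gripper": 0.6},
    {"xyz": [0.071,0.028,0.031],"turn": [0.981,0,0],"gripper": 0.6},
    {"xyz": [0.071,0.028,0.031],"turn": [0.981,0,0],"gripper": 0.6}
  ]
}}

```text
time_s: 12.3
position: [0.4906, -0.0505, 0.2692]
tool_rot: [[0.706, -0.002, 0.708], [-0.708, 0.0, 0.706], [-0.001, -1.0, -0.001]]
ft_force: [-0.2, 0.7, 1.3]
grip_width: 0.068
```

>>> {"method": "step_arm", "body": {
  "steps": [
    {"xyz": [-0.113,0.042,0.059],"turn": [0.001,0.673,0],"gripper": 0.6},
    {"xyz": [-0.113,0.042,0.059],"turn": [0.001,0.673,0],"gripper": 0.6},
    {"xyz": [-0.113,0.042,0.059],"turn": [0.001,0.673,0],"gripper": 0.6},
    {"xyz": [-0.113,0.042,0.059],"turn": [0.001,0.673,0],"gripper": 0.6},
    {"xyz": [-0.113,0.042,0.059],"turn": [0.001,0.673,0],"gripper": 0.6},
    {"xyz": [-0.113,0.042,0.059],"turn": [0.001,0.673,0],"gripper": 0.6},
    {"xyz": [-0.113,0.042,0.059],"turn": [0.001,0.673,0],"gripper": 0.6},
    {"xyz": [-0.113,0.042,0.059],"turn": [0.001,0.673,0],"gripper": 0.6},
    {"xyz": [-0.113,0.042,0.059],"turn": [0.001,0.673,0],"gripper": 0.6},
    {"xyz": [-0.113,0.042,0.059],"turn": [0.001,0.673,0],"gripper": 0.6},
    {"xyz": [-0.113,0.042,0.059],"turn": [0.001,0.673,0],"gripper": 0.6},
    {"xyz": [-0.113,0.042,0.059],"turn": [0.001,0.673,0],"gripper": 0.6}
  ]
}}

```text
time_s: 13.3
position: [0.4898, 0.0101, 0.249]
tool_rot: [[0.136, -0.005, 0.991], [-0.991, -0.002, 0.136], [0.001, -1.0, -0.005]]
ft_force: [0.3, -0.7, 0.9]
grip_width: 0.0684
```

>>> {"method": "step_arm", "body": {
  "steps": [
    {"xyz": [-0.146,0.096,-0.039],"turn": [0,0.621,0],"gripper": 0.6},
    {"xyz": [-0.146,0.096,-0.039],"turn": [0,0.621,0],"gripper": 0.6},
    {"xyz": [-0.146,0.096,-0.039],"turn": [0,0.621,0],"gripper": 0.6},
    {"xyz": [-0.146,0.096,-0.039],"turn": [0,0.621,0],"gripper": 0.6},
    {"xyz": [-0.146,0.096,-0.039],"turn": [0,0.621,0],"gripper": 0.6},
    {"xyz": [-0.146,0.096,-0.039],"turn": [0,0.621,0],"gripper": 0.6},
    {"xyz": [-0.146,0.096,-0.039],"turn": [0,0.621,0],"gripper": 0.6},
    {"xyz": [-0.146,0.096,-0.039],"turn": [0,0.621,0],"gripper": 0.6},
    {"xyz": [-0.146,0.096,-0.039],"turn": [0,0.621,0],"gripper": 0.6},
    {"xyz": [-0.146,0.096,-0.039],"turn": [0,0.621,0],"gripper": 0.6},
    {"xyz": [-0.146,0.096,-0.039],"turn": [0,0.621,0],"gripper": 0.6},
    {"xyz": [-0.146,0.096,-0.039],"turn": [0,0.621,0],"gripper": 0.6},
    {"xyz": [-0.146,0.096,-0.039],"turn": [0,0.621,0],"gripper": 0.6},
    {"xyz": [0,0,0],"turn": [0,0,0],"gripper": 0.6}
  ]
}}

```text
time_s: 14.47
position: [0.4828, 0.089, 0.1992]
tool_rot: [[-0.483, -0.003, 0.875], [-0.875, 0.0, -0.483], [0.001, -1.0, -0.003]]
ft_force: [0.1, 0.4, 0.4]
grip_width: 0.0681
```

```bash
python3 - <<'E'
from h import *
st(); snap('wrist','w3',scale=1.25); print(cams.camera_info('wrist')['extrinsics'].round(3).tolist())
E
```

```text
14.4667 [0.4828, 0.089, 0.1992] q [16.6, 35.9, 126.8, 226.9, 77.8, -102.7] F [0.1, 0.4, 0.4] w 0.0681
[[-0.483, -0.003, 0.875], [-0.875, 0.0, -0.483], [0.001, -1.0, -0.003]]
[[-0.482, -0.252, 0.839, 0.373], [-0.876, 0.137, -0.463, 0.148], [0.002, -0.958, -0.286, 0.273], [0.0, 0.0, 0.0, 1.0]]
```

View pics/w3.png

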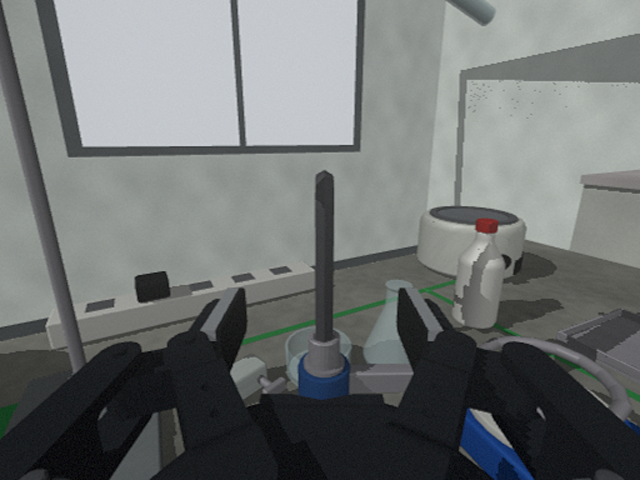

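The wrist view shows the key dead ahead at column 323, its elbow on top at (323,180), with the screw head at (323,352) between the open jaws. Next I'll get the key's heading and the pivot from this depth image.

```bash
python3 - <<'E'
from h import *
P,im,z=cloud('w3'); x,y,Z=np.moveaxis(P,-1,0); fx,fy,cx,cy=z['K']; Ei=np.linalg.inv(z['E'])
near=(np.hypot(x-.59,y-.025)<.07)
q=P[near&(Z>.13)&(Z<.26)]
for a in np.arange(.12,.26,.015):
    s=q[(q[:,2]>=a)&(q[:,2]<a+.015)]
    if len(s): print('%.3f'%a,len(s),s.mean(0).round(4),s.min(0).round(3),s.max(0).round(3))
# per-row centre columns of key and lateral offset in camera frame
m=near&(Z>.1)&(Z<.26)
for r in range(138,300,8):
    c=np.where(m[r])[0]
    if len(c): print(r,c.min(),c.max(),'%.4f'%np.median(P[r,c,2]),'lat %.4f'%(((c.min()+c.max())/2-cx)/fx*np.median(z['d'][r,c])),'dep %.4f'%np.median(z['d'][r,c]))
t=P[near&(Z>.243)]; t=t[np.hypot(t[:,0]-.578,t[:,1]-.0335)>.005]; 
if len(t)>4: u,s_,v=np.linalg.svd(t[:,:2]-t[:,:2].mean(0)); print('top',len(t),t.mean(0),np.rad2deg(np.arctan2(v[0,1],v[0,0])),s_)
for n in('scene0','side0'):
    Q,_,_=cloud(n); k=(np.hypot(Q[...,0]-.61,Q[...,1]-.015)<.05)&(Q[...,2]>.238)&(Q[...,2]<.26); t=Q[k]; t=t[np.hypot(t[:,0]-.578,t[:,1]-.033)>.02]
    u,s_,v=np.linalg.svd(t[:,:2]-t[:,:2].mean(0)); print(n,len(t),t.mean(0).round(4),np.rad2deg(np.arctan2(v[0,1],v[0,0])))
E
```

```text
0.120 65 [0.5747 0.0346 0.1325] [0.572 0.028 0.13 ] [0.58  0.04  0.135]
0.135 198 [0.5753 0.0344 0.1426] [0.572 0.027 0.135] [0.58 0.04 0.15]
0.150 202 [0.5759 0.034  0.1575] [0.573 0.027 0.15 ] [0.581 0.039 0.165]
0.165 212 [0.5768 0.0337 0.1725] [0.574 0.027 0.165] [0.582 0.039 0.18 ]
0.180 220 [0.5774 0.033  0.1876] [0.575 0.026 0.18 ] [0.583 0.038 0.195]
0.195 238 [0.5781 0.0325 0.2024] [0.575 0.025 0.195] [0.583 0.038 0.21 ]
0.210 245 [0.5789 0.0322 0.2175] [0.576 0.025 0.21 ] [0.585 0.037 0.225]
0.225 264 [0.5816 0.0307 0.2326] [0.577 0.022 0.225] [0.591 0.037 0.24 ]
0.240 156 [0.5934 0.0243 0.2439] [0.583 0.002 0.24 ] [0.632 0.033 0.249]
138 255 262 0.2476 lat 0.0015 dep 0.2562
146 252 266 0.2417 lat 0.0019 dep 0.2443
154 252 266 0.2353 lat 0.0018 dep 0.2404
162 252 266 0.2284 lat 0.0018 dep 0.2401
170 252 266 0.2213 lat 0.0018 dep 0.2410
178 252 266 0.2139 lat 0.0018 dep 0.2429
186 252 266 0.2064 lat 0.0019 dep 0.2445
194 252 266 0.1989 lat 0.0019 dep 0.2461
202 252 266 0.1913 lat 0.0019 dep 0.2475
210 252 265 0.1833 lat 0.0014 dep 0.2499
218 252 265 0.1756 lat 0.0014 dep 0.2510
226 252 265 0.1675 lat 0.0015 dep 0.2532
234 252 265 0.1593 lat 0.0015 dep 0.2552
242 252 265 0.1511 lat 0.0015 dep 0.2570
250 252 265 0.1426 lat 0.0015 dep 0.2591
258 252 265 0.1343 lat 0.0015 dep 0.2607
266 247 269 0.1249 lat 0.0010 dep 0.2640
274 246 271 0.1192 lat 0.0015 dep 0.2607
282 246 270 0.1115 lat 0.0010 dep 0.2609
290 249 268 0.1030 lat 0.0015 dep 0.2625
top 99 [0.59695371 0.02253017 0.24532068] 151.92109882448352 [0.11311221 0.03642458]
scene0 102 [0.6168 0.0152 0.2448] -31.022442535489766
side0 61 [0.6121 0.0078 0.2428] -26.9744231376535
```

>>> {"method": "step_arm", "body": {
  "steps": [
    {"xyz": [0.01,0.154,0.353],"turn": [0,0,0],"gripper": 0.6},
    {"xyz": [0.01,0.154,0.353],"turn": [0,0,0],"gripper": 0.6},
    {"xyz": [0.01,0.154,0.353],"turn": [0,0,0],"gripper": 0.6},
    {"xyz": [0.01,0.154,0.353],"turn": [0,0,0],"gripper": 0.6},
    {"xyz": [0.01,0.154,0.353],"turn": [0,0,0],"gripper": 0.6},
    {"xyz": [0.01,0.154,0.353],"turn": [0,0,0],"gripper": 0.6},
    {"xyz": [0.01,0.154,0.353],"turn": [0,0,0],"gripper": 0.6},
    {"xyz": [0.01,0.154,0.353],"turn": [0,0,0],"gripper": 0.6},
    {"xyz": [0,0,0],"turn": [0,0,0],"gripper": 0.6}
  ]
}}

```text
time_s: 15.27
position: [0.5806, 0.0269, 0.1488]
tool_rot: [[-0.488, -0.004, 0.873], [-0.873, 0.0, -0.488], [0.001, -1.0, -0.003]]
ft_force: [-0.4, 0.4, 0.4]
grip_width: 0.0682
```

>>> {"method": "step_arm", "body": {
  "steps": [
    {"xyz": [0,0,0],"turn": [0,0,0],"gripper": -1},
    {"xyz": [0,0,0],"turn": [0,0,0],"gripper": -1},
    {"xyz": [0,0,0],"turn": [0,0,0],"gripper": -1},
    {"xyz": [0,0,0],"turn": [0,0,0],"gripper": -1},
    {"xyz": [0,0,0],"turn": [0,0,0],"gripper": -1},
    {"xyz": [0,0,0],"turn": [0,0,0],"gripper": -1},
    {"xyz": [0,0,0],"turn": [0,0,0],"gripper": -1},
    {"xyz": [0,0,0],"turn": [0,0,0],"gripper": -1}
  ],
  "squeeze": 60
}}

```text
time_s: 15.93
position: [0.5795, 0.0308, 0.1503]
tool_rot: [[-0.481, -0.002, 0.877], [-0.877, 0.0, -0.481], [0.001, -1.0, -0.002]]
ft_force: [2.2, 9.6, 0.7]
grip_width: 0.0128
```

```bash
python3 - <<'E'
from h import *
st()
snap('wrist','w4')
P,im,z=cloud('w4'); x,y,Z=np.moveaxis(P,-1,0); T=env.observe(); p,R=T['position'],T['tool_rot']
L=(P-p)@R; m=(abs(L[...,0])<.012)&(L[...,1]<-.015)&(L[...,1]>-.1)&(L[...,2]>-.03)&(L[...,2]<.08)
q=L[m]
for a in np.arange(-.105,-.01,.01):
    s=q[(q[:,1]>=a)&(q[:,1]<a+.01)]
    if len(s): print('%.3f'%a,len(s),s.mean(0).round(4),s[:,2].min().round(4),s[:,2].max().round(4),'x',s[:,0].min().round(4),s[:,0].max().round(4))
E
```

```text
15.9333 [0.5795, 0.0308, 0.1503] q [4.3, 44.0, 118.5, 214.3, 75.3, -99.8] F [2.2, 9.6, 0.7] w 0.0128
[[-0.481, -0.002, 0.877], [-0.877, 0.0, -0.481], [0.001, -1.0, -0.002]]
-0.105 32 [ 0.0042 -0.0958  0.0168] 0.0128 0.0221 x -0.0007 0.0088
-0.095 550 [ 0.0043 -0.0895  0.0083] 0.0015 0.021 x -0.0025 0.0115
-0.085 693 [ 0.004 -0.08   0.002] -0.0021 0.0069 x -0.0029 0.011
-0.075 701 [ 0.0035 -0.0701  0.0002] -0.0031 0.0035 x -0.0034 0.0106
-0.065 661 [ 0.0031 -0.06   -0.0004] -0.0036 0.0025 x -0.0039 0.0102
-0.055 617 [ 0.0026 -0.05   -0.0011] -0.0043 0.0023 x -0.0045 0.0099
-0.045 588 [ 0.0022 -0.0401 -0.0018] -0.005 0.0016 x -0.0046 0.0091
-0.035 568 [ 0.0017 -0.03   -0.0024] -0.0056 0.0009 x -0.0052 0.0088
-0.025 534 [ 0.0013 -0.02   -0.0032] -0.0066 -0.0004 x -0.0058 0.0084
```

>>> {"method": "step_arm", "body": {
  "steps": [
    {"xyz": [-0.03,0,0],"turn": [0,0,0],"gripper": -1},
    {"xyz": [-0.03,0,0],"turn": [0,0,0],"gripper": -1},
    {"xyz": [0,0,0],"turn": [0,0,0],"gripper": -1},
    {"xyz": [0,0,0],"turn": [0,0,0],"gripper": -1}
  ],
  "squeeze": 80
}}

```text
time_s: 16.32
position: [0.58, 0.0314, 0.1502]
tool_rot: [[-0.485, -0.003, 0.875], [-0.875, -0.0, -0.485], [0.001, -1.0, -0.002]]
ft_force: [-2.5, 4.8, 4.5]
grip_width: 0.0118
```

>>> {"method": "step_arm", "body": {
  "steps": [
    {"xyz": [0,-0.2,0],"turn": [0,0,0],"gripper": -1},
    {"xyz": [0,-0.2,0],"turn": [0,0,0],"gripper": -1},
    {"xyz": [0,-0.2,0],"turn": [0,0,0],"gripper": -1},
    {"xyz": [0,-0.2,0],"turn": [0,0,0],"gripper": -1},
    {"xyz": [0,-0.2,0],"turn": [0,0,0],"gripper": -1},
    {"xyz": [0,-0.2,0],"turn": [0,0,0],"gripper": -1},
    {"xyz": [0,-0.2,0],"turn": [0,0,0],"gripper": -1},
    {"xyz": [0,-0.2,0],"turn": [0,0,0],"gripper": -1},
    {"xyz": [0,0,0],"turn": [0,0,0],"gripper": -1}
  ]
}}

```text
time_s: 17.07
position: [0.5803, 0.0307, 0.2156]
tool_rot: [[-0.486, -0.001, 0.874], [-0.874, 0.0, -0.486], [0.0, -1.0, -0.001]]
ft_force: [0.6, 0.8, -2.6]
grip_width: 0.0122
```

```bash
cat > inhand.py <<'E'
from h import *
import sys
st(); f='h'+sys.argv[1]; snap('wrist',f)
P,im,z=cloud(f); T=env.observe(); p,R=T['position'],T['tool_rot']
L=(P-p)@R; m=(abs(L[...,0])<.014)&(L[...,1]<-.015)&(L[...,1]>-.105)&(L[...,2]>-.03)&(L[...,2]<.08); q=L[m]; C=[]
for a in np.arange(-.105,-.01,.01):
    s=q[(q[:,1]>=a)&(q[:,1]<a+.01)]
    if len(s): C.append([s[:,1].mean(),(s[:,0].min()+s[:,0].max())/2,s[:,2].mean()]); print('%.3f'%a,len(s),s.mean(0).round(4),'x',s[:,0].min().round(4),s[:,0].max().round(4))
C=np.array(C); c=C[(C[:,0]>-.075)]; fx=np.polyfit(c[:,0],c[:,1],1); fz=np.polyfit(c[:,0],c[:,2],1)
print('x tilt deg, x0',np.rad2deg(fx[0]),fx[1],'z tilt,z0',np.rad2deg(fz[0]),fz[1])
t=q[(q[:,1]<-.088)]; print('top y min',np.sort(t[:,1])[:8].round(4), 'z range',t[:,2].min(),t[:,2].max())
k=q[(q[:,2]>.02)]; 
if len(k)>5: print('short top fit',len(k),np.polyfit(k[:,2],k[:,1],1),'z',k[:,2].min(),k[:,2].max(), 'x-vs-z',np.polyfit(k[:,2],k[:,0],1))
E
python3 inhand.py 1
```

```text
17.0667 [0.5803, 0.0307, 0.2156] q [4.4, 34.4, 116.8, 217.1, 66.3, -106.9] F [0.6, 0.8, -2.6] w 0.0122
[[-0.486, -0.001, 0.874], [-0.874, 0.0, -0.486], [0.0, -1.0, -0.001]]
-0.105 33 [ 0.0029 -0.0959  0.0157] x -0.0016 0.0068
-0.095 559 [ 0.0029 -0.0895  0.0079] x -0.0039 0.01
-0.085 694 [ 0.0027 -0.08    0.0016] x -0.0042 0.0095
-0.075 702 [ 0.0025 -0.0702 -0.0001] x -0.0043 0.0096
-0.065 663 [ 0.0022 -0.06   -0.0007] x -0.0049 0.0093
-0.055 631 [ 0.0019 -0.05   -0.0014] x -0.0049 0.009
-0.045 585 [ 0.0016 -0.04   -0.002 ] x -0.005 0.0087
-0.035 566 [ 0.0014 -0.03   -0.0026] x -0.0057 0.0083
-0.025 533 [ 0.001  -0.02   -0.0032] x -0.0057 0.0079
x tilt deg, x0 -1.7234020637029048 0.000498040715858302 z tilt,z0 -3.574572221101041 -0.004475730565443294
top y min [-0.0978 -0.0973 -0.0972 -0.0968 -0.0966 -0.0965 -0.0963 -0.0963] z range 0.002750009629423522 0.020216505422166416
```

```bash
cat >> kin.py <<'E'
PV=np.array([.5795,.032,0]); 
def G0(R,h=None,tau=3.0):
    """key in tool: assumes tool x = -key y, tool z = heading"""
    t=np.deg2rad(tau); hh=R[:,2]*[1,1,0]; hh/=np.linalg.norm(hh)
    x=np.cos(t)*hh-np.sin(t)*Zu; return K(x,np.cos(t)*Zu+np.sin(t)*hh)
E
cat > p2.py <<'E'
from kin import *
from rig import env
s=env.observe(); q0=s['q']; T0=(s['position'],s['tool_rot']); R0=T0[1]
G=G0(R0).T@R0; print('headings',np.rad2deg(np.arctan2(R0[1,2],R0[0,2]))); np.save('G.npy',G)
lam=np.rad2deg(np.arctan2(R0[1,2],R0[0,2]))+240; print('lam',lam)
Rf=K(-Zu,-head(lam))@G; d=.0905; print(Rf.round(3).tolist())
hov=PV+d*head(lam)+[0,0,.235]
track(q0,T0,[('E0',PV-.09*head(-29)+[0,0,.25],R0,6),('E1',[.48,.01,.27],hz(8,-1),13),('E2',[.48,-.05,.28],hz(31,-1),8),('E3',hov,Rf,20)])
E
python3 p2.py
```

```text
headings -29.09794175334485
lam 210.90205824665514
[[0.514, -0.857, 0.043], [-0.858, -0.513, 0.026], [0.0, -0.05, -0.999]]
E0 6 xyz [-0.003, -0.146, -0.381] turn [0.0, 0.0, 0.0] maxrate 0.22 q [13, 27, 123, 226, 69, -111] 
E1 13 xyz [0.134, -0.038, -0.013] turn [0.002, -0.623, -0.0] maxrate 0.73 q [-34, 20, 139, 136, 75, -76] 
E2 8 xyz [0.18, -0.032, -0.059] turn [0.0, -0.627, -0.0] maxrate 0.67 q [-53, 22, 125, 95, 87, -57] 
E3 20 xyz [-0.024, 0.013, 0.079] turn [-0.95, 0.001, 0.0] maxrate 0.59 q [-16, 17, 85, 2, 76, 42]
```

>>> {"method": "step_arm", "body": {
  "steps": [
    {"xyz": [0,-0.146,-0.381],"turn": [0,0,0],"gripper": -1},
    {"xyz": [0,-0.146,-0.381],"turn": [0,0,0],"gripper": -1},
    {"xyz": [0,-0.146,-0.381],"turn": [0,0,0],"gripper": -1},
    {"xyz": [0,-0.146,-0.381],"turn": [0,0,0],"gripper": -1},
    {"xyz": [0,-0.146,-0.381],"turn": [0,0,0],"gripper": -1},
    {"xyz": [0,-0.146,-0.381],"turn": [0,0,0],"gripper": -1},
    {"xyz": [0.134,-0.038,-0.013],"turn": [0.002,-0.623,0],"gripper": -1},
    {"xyz": [0.134,-0.038,-0.013],"turn": [0.002,-0.623,0],"gripper": -1},
    {"xyz": [0.134,-0.038,-0.013],"turn": [0.002,-0.623,0],"gripper": -1},
    {"xyz": [0.134,-0.038,-0.013],"turn": [0.002,-0.623,0],"gripper": -1},
    {"xyz": [0.134,-0.038,-0.013],"turn": [0.002,-0.623,0],"gripper": -1},
    {"xyz": [0.134,-0.038,-0.013],"turn": [0.002,-0.623,0],"gripper": -1},
    {"xyz": [0.134,-0.038,-0.013],"turn": [0.002,-0.623,0],"gripper": -1},
    {"xyz": [0.134,-0.038,-0.013],"turn": [0.002,-0.623,0],"gripper": -1},
    {"xyz": [0.134,-0.038,-0.013],"turn": [0.002,-0.623,0],"gripper": -1},
    {"xyz": [0.134,-0.038,-0.013],"turn": [0.002,-0.623,0],"gripper": -1},
    {"xyz": [0.134,-0.038,-0.013],"turn": [0.002,-0.623,0],"gripper": -1},
    {"xyz": [0.134,-0.038,-0.013],"turn": [0.002,-0.623,0],"gripper": -1},
    {"xyz": [0.134,-0.038,-0.013],"turn": [0.002,-0.623,0],"gripper": -1}
  ]
}}

```text
time_s: 18.7
position: [0.4788, 0.0106, 0.269]
tool_rot: [[0.143, -0.003, 0.99], [-0.99, 0.001, 0.143], [-0.001, -1.0, -0.003]]
ft_force: [0.7, 0.3, -1.2]
grip_width: 0.0125
```

>>> {"method": "step_arm", "body": {
  "steps": [
    {"xyz": [0.18,-0.032,-0.059],"turn": [0,-0.627,0],"gripper": -1},
    {"xyz": [0.18,-0.032,-0.059],"turn": [0,-0.627,0],"gripper": -1},
    {"xyz": [0.18,-0.032,-0.059],"turn": [0,-0.627,0],"gripper": -1},
    {"xyz": [0.18,-0.032,-0.059],"turn": [0,-0.627,0],"gripper": -1},
    {"xyz": [0.18,-0.032,-0.059],"turn": [0,-0.627,0],"gripper": -1},
    {"xyz": [0.18,-0.032,-0.059],"turn": [0,-0.627,0],"gripper": -1},
    {"xyz": [0.18,-0.032,-0.059],"turn": [0,-0.627,0],"gripper": -1},
    {"xyz": [0.18,-0.032,-0.059],"turn": [0,-0.627,0],"gripper": -1}
  ]
}}

```text
time_s: 19.37
position: [0.4793, -0.0496, 0.2794]
tool_rot: [[0.519, -0.002, 0.855], [-0.855, 0.001, 0.519], [-0.002, -1.0, -0.002]]
ft_force: [0.4, -0.2, -3.1]
grip_width: 0.012
```

>>> {"method": "step_arm", "body": {
  "steps": [
    {"xyz": [-0.024,0.013,0.079],"turn": [-0.95,0.001,0],"gripper": -1},
    {"xyz": [-0.024,0.013,0.079],"turn": [-0.95,0.001,0],"gripper": -1},
    {"xyz": [-0.024,0.013,0.079],"turn": [-0.95,0.001,0],"gripper": -1},
    {"xyz": [-0.024,0.013,0.079],"turn": [-0.95,0.001,0],"gripper": -1},
    {"xyz": [-0.024,0.013,0.079],"turn": [-0.95,0.001,0],"gripper": -1},
    {"xyz": [-0.024,0.013,0.079],"turn": [-0.95,0.001,0],"gripper": -1},
    {"xyz": [-0.024,0.013,0.079],"turn": [-0.95,0.001,0],"gripper": -1},
    {"xyz": [-0.024,0.013,0.079],"turn": [-0.95,0.001,0],"gripper": -1},
    {"xyz": [-0.024,0.013,0.079],"turn": [-0.95,0.001,0],"gripper": -1},
    {"xyz": [-0.024,0.013,0.079],"turn": [-0.95,0.001,0],"gripper": -1},
    {"xyz": [-0.024,0.013,0.079],"turn": [-0.95,0.001,0],"gripper": -1},
    {"xyz": [-0.024,0.013,0.079],"turn": [-0.95,0.001,0],"gripper": -1},
    {"xyz": [-0.024,0.013,0.079],"turn": [-0.95,0.001,0],"gripper": -1},
    {"xyz": [-0.024,0.013,0.079],"turn": [-0.95,0.001,0],"gripper": -1},
    {"xyz": [-0.024,0.013,0.079],"turn": [-0.95,0.001,0],"gripper": -1},
    {"xyz": [-0.024,0.013,0.079],"turn": [-0.95,0.001,0],"gripper": -1},
    {"xyz": [-0.024,0.013,0.079],"turn": [-0.95,0.001,0],"gripper": -1},
    {"xyz": [-0.024,0.013,0.079],"turn": [-0.95,0.001,0],"gripper": -1},
    {"xyz": [-0.024,0.013,0.079],"turn": [-0.95,0.001,0],"gripper": -1},
    {"xyz": [-0.024,0.013,0.079],"turn": [-0.95,0.001,0],"gripper": -1}
  ]
}}

```text
time_s: 21.03
position: [0.4998, -0.0135, 0.2337]
tool_rot: [[0.516, -0.856, 0.036], [-0.856, -0.516, 0.025], [-0.003, -0.043, -0.999]]
ft_force: [-0.0, -0.3, -1.7]
grip_width: 0.0121
```

```bash
python3 inhand.py 2; python3 - <<'E'
from h import *
snap('scene','s3'); snap('side','d3')
a=cv2.imread('pics/s3.png')[160:280,150:310]; b=cv2.imread('pics/d3.png')[130:250,240:340]; c=cv2.imread('pics/h2.png')
a=cv2.resize(a,None,fx=2.5,fy=2.5); b=cv2.resize(b,None,fx=2.5,fy=2.5); c=cv2.resize(c,(400,300))
cv2.imwrite('pics/m3.png',np.vstack([np.hstack([a,np.hstack([b])]),np.hstack([c,np.zeros((300,a.shape[1]+b.shape[1]-400,3),np.uint8)])]))
E
```

```text
21.0333 [0.4998, -0.0135, 0.2337] q [-16.1, 16.8, 85.0, 2.0, 76.7, 42.4] F [-0.0, -0.3, -1.7] w 0.0121
[[0.516, -0.856, 0.036], [-0.856, -0.516, 0.025], [-0.003, -0.043, -0.999]]
-0.105 4 [ 0.0018 -0.0954  0.0194] x 0.0007 0.0027
-0.095 460 [ 0.0018 -0.0889  0.0097] x -0.0051 0.0089
-0.085 684 [ 0.0016 -0.0799  0.0027] x -0.0054 0.0084
-0.075 699 [ 0.0014 -0.0701  0.0005] x -0.0054 0.0084
-0.065 657 [ 0.0011 -0.0601 -0.0003] x -0.006 0.0081
-0.055 636 [ 0.0008 -0.0501 -0.0009] x -0.0061 0.0078
-0.045 592 [ 0.0005 -0.0401 -0.0016] x -0.0062 0.0075
-0.035 567 [ 0.0003 -0.03   -0.0024] x -0.0068 0.0071
-0.025 543 [-0.0001 -0.02   -0.003 ] x -0.0069 0.0071
x tilt deg, x0 -1.618336693991921 -0.0005550321603873797 z tilt,z0 -3.971165052263216 -0.004390077335413841
top y min [-0.0959 -0.0954 -0.0953 -0.0952 -0.095  -0.0948 -0.0945 -0.0945] z range 0.005649461689344392 0.021250428466527027
```

View pics/m3.png

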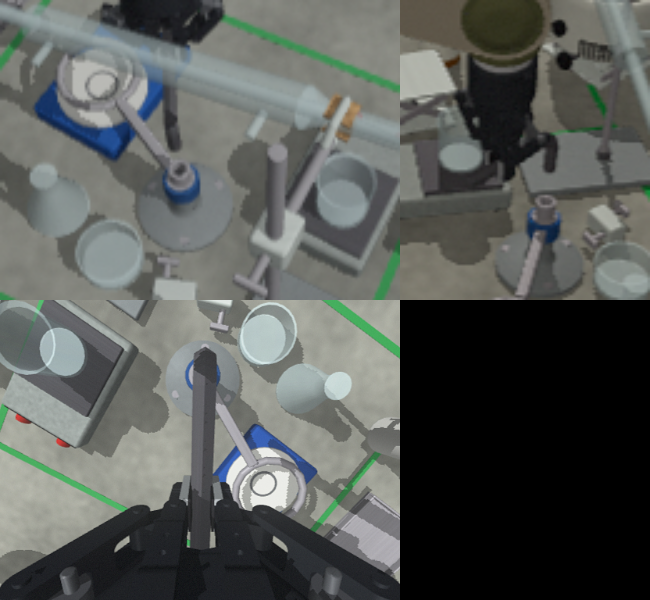

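The side and scene crops show the short arm pointing down just above the open socket, and the ring still over the stirrer. The wrist view, bottom, shows the elbow over the screw. I'll measure the offset from short arm to screw head within each camera.

```bash
cat > off.py <<'E'
from h import *
from scipy.optimize import least_squares
import sys
T=env.observe(); print(T['position'].round(4))
for n in sys.argv[1:]:
    P,im,z=cloud(n); x,y,Z=np.moveaxis(P,-1,0); fx,fy,cx,cy=z['K']; E=z['E']; cam=E[:3,3]
    r=np.hypot(x-.58,y-.032)
    for nm,lo,hi,rad in(('shaft',.145,.22,.0072),('head',.098,.121,.013),('hub',.07,.093,.022),('foot',.004,.05,None)):
        m=(r<(.075 if rad is None else rad+.012))&(Z>lo)&(Z<hi)
        if nm=='hub':
            h=cv2.cvtColor(im,cv2.COLOR_RGB2HSV); m&=h[...,1]>120
        q=P[m]
        if rad is None: print(n,nm,len(q),cv2.minEnclosingCircle(q[:,:2].astype(np.float32))); continue
        if nm=='head': q=q[(q[:,2]<.117)]
        if len(q)<8: continue
        g=np.median(q[:,:2],0); u=g-cam[:2]; u/=np.linalg.norm(u)
        f=lambda p: np.hypot(q[:,0]-p[0],q[:,1]-p[1])-rad
        a=least_squares(f,g+u*rad*.7,loss='soft_l1',f_scale=.0015).x
        L=q[:,:2]@np.array([-u[1],u[0]]); 
        tops=q[np.abs(q[:,2]-.119)<.003]
        print(n,nm,len(q),'circ',a.round(4),'z',q[:,2].min().round(3),q[:,2].max().round(3),'lat mid',((np.percentile(L,2)+np.percentile(L,98))/2).round(4),'latdir',np.array([-u[1],u[0]]).round(3))
    q=P[(r<.03)&(Z>.145)&(Z<.225)]
    for a in np.arange(.15,.23,.015):
        s=q[(q[:,2]>=a)&(q[:,2]<a+.015)]
        if len(s)>3: print('   %.3f'%a,len(s),s.mean(0).round(4))
E
python3 off.py s3 d3; python3 -c "
from h import *
P,im,z=cloud('h2'); x,y,Z=np.moveaxis(P,-1,0)
h=cv2.cvtColor(im,cv2.COLOR_RGB2HSV)
q=P[(np.hypot(x-.58,y-.032)<.075)&(Z>.004)&(Z<.05)]; print('wrist foot',len(q),cv2.minEnclosingCircle(q[:,:2].astype(np.float32)))
q=P[(np.hypot(x-.58,y-.032)<.03)&(Z>.085)&(Z<.096)&(h[...,1]>120)]; print('hub',len(q),cv2.minEnclosingCircle(q[:,:2].astype(np.float32)))
"
```

```text
[ 0.5007 -0.0135  0.2333]
s3 shaft 42 circ [0.5785 0.0321] z 0.172 0.22 lat mid 0.3281 latdir [ 0.611 -0.792]
s3 head 50 circ [0.5822 0.0369] z 0.098 0.117 lat mid 0.3276 latdir [ 0.612 -0.791]
s3 hub 61 circ [0.579  0.0329] z 0.071 0.093 lat mid 0.3258 latdir [ 0.608 -0.794]
s3 foot 886 ((0.5804626941680908, 0.03200240433216095), 0.0745978131890297)
   0.165 5 [0.5827 0.0338 0.1758]
   0.180 11 [0.5835 0.0353 0.1877]
   0.195 14 [0.5821 0.0358 0.2025]
   0.210 22 [0.5821 0.035  0.2183]
d3 shaft 58 circ [0.577 0.029] z 0.172 0.219 lat mid -0.5301 latdir [-0.936  0.353]
d3 head 55 circ [0.5781 0.0304] z 0.099 0.117 lat mid -0.5306 latdir [-0.935  0.354]
d3 hub 58 circ [0.5791 0.0317] z 0.07 0.093 lat mid -0.5309 latdir [-0.935  0.355]
d3 foot 584 ((0.5869648456573486, 0.0274679996073246), 0.06849733740091324)
   0.165 8 [0.5753 0.0238 0.1763]
   0.180 23 [0.5749 0.0244 0.1881]
   0.195 17 [0.5764 0.024  0.2027]
   0.210 13 [0.5757 0.0218 0.2165]
wrist foot 4486 ((0.5869737863540649, 0.031141426414251328), 0.06898599117994308)
hub 186 ((0.5791304111480713, 0.03290661424398422), 0.021262384951114655)
```

>>> {"method": "step_arm", "body": {
  "steps": [
    {"xyz": [0.003,0.006,0.165],"turn": [0,0,0],"gripper": -1},
    {"xyz": [0.003,0.006,0.165],"turn": [0,0,0],"gripper": -1},
    {"xyz": [0.003,0.006,0.165],"turn": [0,0,0],"gripper": -1},
    {"xyz": [0.003,0.006,0.165],"turn": [0,0,0],"gripper": -1},
    {"xyz": [0.003,0.006,0.165],"turn": [0,0,0],"gripper": -1},
    {"xyz": [0.003,0.006,0.165],"turn": [0,0,0],"gripper": -1},
    {"xyz": [0.003,0.006,0.165],"turn": [0,0,0],"gripper": -1},
    {"xyz": [0,0,0],"turn": [0,0,0],"gripper": -1}
  ]
}}

```text
time_s: 21.85
position: [0.5018, -0.0157, 0.1864]
tool_rot: [[0.514, -0.857, 0.04], [-0.858, -0.514, 0.026], [-0.002, -0.047, -0.999]]
ft_force: [0.4, 0.3, -2.5]
grip_width: 0.0119
```

```bash
python3 - <<'E'
from h import *
st(); snap('scene','s4'); snap('side','d4'); snap('wrist','w5')
a=cv2.imread('pics/s4.png')[195:255,190:260]; b=cv2.imread('pics/d4.png')[185:250,270:330]; c=cv2.imread('pics/w5.png')
a=cv2.resize(a,(350,300),interpolation=cv2.INTER_CUBIC); b=cv2.resize(b,(300,300),interpolation=cv2.INTER_CUBIC)
c=cv2.resize(c[0:240,160:360],(250,300),interpolation=cv2.INTER_CUBIC)
cv2.imwrite('pics/m4.png',np.hstack([a,b]))
E
python3 off.py s4 d4
```

```text
21.85 [0.5018, -0.0157, 0.1864] q [-16.3, 19.6, 89.3, 2.2, 69.3, 42.0] F [0.4, 0.3, -2.5] w 0.0119
[[0.514, -0.857, 0.04], [-0.858, -0.514, 0.026], [-0.002, -0.047, -0.999]]
[ 0.5025 -0.0158  0.188 ]
s4 shaft 74 circ [0.5787 0.0286] z 0.146 0.191 lat mid 0.3344 latdir [ 0.617 -0.787]
s4 head 37 circ [0.5814 0.036 ] z 0.098 0.116 lat mid 0.3272 latdir [ 0.611 -0.792]
s4 hub 59 circ [0.579  0.0332] z 0.071 0.093 lat mid 0.3257 latdir [ 0.609 -0.793]
s4 foot 870 ((0.5811598300933838, 0.031736113131046295), 0.07389996200799942)
   0.150 11 [0.5849 0.0334 0.1586]
   0.165 20 [0.5835 0.0314 0.1726]
   0.180 57 [0.5695 0.024  0.1868]
d4 shaft 42 circ [0.5791 0.0253] z 0.146 0.187 lat mid -0.5324 latdir [-0.935  0.355]
d4 head 56 circ [0.5783 0.0303] z 0.098 0.117 lat mid -0.5306 latdir [-0.935  0.354]
d4 hub 57 circ [0.5794 0.0315] z 0.07 0.093 lat mid -0.5303 latdir [-0.934  0.357]
d4 foot 588 ((0.5851481556892395, 0.03145129978656769), 0.06996609270572662)
   0.150 18 [0.5772 0.021  0.1582]
   0.165 14 [0.5775 0.0185 0.1725]
   0.180 8 [0.5724 0.018  0.1853]
```

View pics/m4.png

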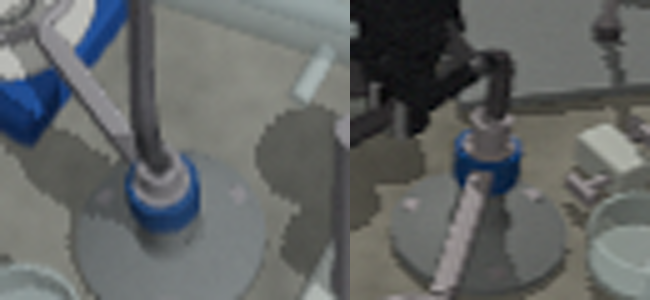

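>>> {"method": "step_arm", "body": {
  "steps": [
    {"xyz": [-0.045,-0.006,0.05],"turn": [0,0,0],"gripper": -1},
    {"xyz": [0,0,0],"turn": [0,0,0],"gripper": -1},
    {"xyz": [0,0,0],"turn": [0,0,0],"gripper": -1}
  ]
}}

```text
time_s: 22.25
position: [0.5017, -0.0139, 0.186]
tool_rot: [[0.515, -0.856, 0.042], [-0.857, -0.514, 0.025], [0.0, -0.049, -0.999]]
ft_force: [0.4, -0.1, -2.7]
grip_width: 0.0126
```

```bash
python3 - <<'E'
from h import *
st()
for k in range(2): cams.get_image('side'); st()
snap('scene','s5'); snap('side','d5')
s=env.observe(); print('elbow nominal',s['position']-.0905*s['tool_rot'][:,1])
E
python3 off.py s5 d5 | grep -v foot
```

```text
22.25 [0.5017, -0.0139, 0.186] q [-16.1, 19.6, 89.5, 2.2, 69.0, 42.1] F [0.4, -0.1, -2.7] w 0.0126
[[0.515, -0.856, 0.042], [-0.857, -0.514, 0.025], [0.0, -0.049, -0.999]]
22.3 [0.5018, -0.0139, 0.186] q [-16.1, 19.6, 89.5, 2.2, 69.0, 42.1] F [-0.1, 0.3, -2.1] w 0.0121
[[0.515, -0.856, 0.042], [-0.857, -0.514, 0.025], [0.0, -0.049, -0.999]]
22.35 [0.5018, -0.014, 0.186] q [-16.1, 19.6, 89.5, 2.2, 69.0, 42.1] F [-0.1, -0.0, -3.1] w 0.012
[[0.515, -0.856, 0.042], [-0.857, -0.514, 0.025], [0.0, -0.049, -0.999]]
elbow nominal [0.5792893  0.03250196 0.19041814]
[ 0.5018 -0.014   0.186 ]
s5 shaft 78 circ [0.5786 0.03  ] z 0.147 0.191 lat mid 0.3309 latdir [ 0.614 -0.789]
s5 head 37 circ [0.5808 0.0345] z 0.098 0.116 lat mid 0.329 latdir [ 0.613 -0.79 ]
s5 hub 64 circ [0.5795 0.0331] z 0.071 0.093 lat mid 0.3248 latdir [ 0.607 -0.795]
   0.150 11 [0.586  0.0336 0.1579]
   0.165 22 [0.5823 0.0331 0.1741]
   0.180 58 [0.569  0.0248 0.1864]
d5 shaft 42 circ [0.5779 0.0274] z 0.146 0.186 lat mid -0.5313 latdir [-0.935  0.354]
d5 head 49 circ [0.5789 0.0303] z 0.098 0.117 lat mid -0.5307 latdir [-0.936  0.353]
d5 hub 56 circ [0.5796 0.0314] z 0.07 0.093 lat mid -0.5305 latdir [-0.934  0.357]
   0.150 18 [0.5765 0.0228 0.1575]
   0.165 10 [0.5766 0.0194 0.173 ]
   0.180 10 [0.5744 0.0221 0.1821]
```

>>> {"method": "step_arm", "body": {
  "steps": [
    {"xyz": [0,0,0],"turn": [0,0,-0.175],"gripper": -1},
    {"xyz": [0,0,0],"turn": [0,0,-0.175],"gripper": -1},
    {"xyz": [0,0,0],"turn": [0,0,0],"gripper": -1},
    {"xyz": [0,0,0],"turn": [0,0,0],"gripper": -1}
  ]
}}

```text
time_s: 22.78
position: [0.5017, -0.014, 0.1859]
tool_rot: [[0.538, -0.842, 0.042], [-0.843, -0.538, 0.025], [0.001, -0.049, -0.999]]
ft_force: [0.0, 1.2, -2.6]
grip_width: 0.012
```

```bash
python3 inhand.py 3 | tail -3; python3 - <<'E'
from h import *
snap('scene','s6'); snap('side','d6')
s=env.observe(); p,R=s['position'],s['tool_rot']; print(p,R.round(3).tolist()); print('elbow',p-.0895*R[:,1]+.002*R[:,0])
for n,u in(('s6',(-.79,-.61)),('d6',(.35,.936))):
    P,im,z=cloud(n); x,y,Z=np.moveaxis(P,-1,0); r=np.hypot(x-.58,y-.03)
    for lo,hi in((.14,.155),(.155,.168)):
        q=P[(r<.022)&(Z>lo)&(Z<hi)]; print(n,lo,len(q),(q.mean(0)[:2]+np.array(u)*.0065).round(4) if len(q) else '')
    q=P[(r<.016)&(Z>.098)&(Z<.115)]; print('head',len(q),(q.mean(0)[:2]+np.array(u)*.0112).round(4))
E
```

```text
x tilt deg, x0 -1.5934146309614015 -0.0005440994561552021 z tilt,z0 -3.8465196192753996 -0.0043265249942816926
top y min [-0.0957 -0.0954 -0.0952 -0.0951 -0.0951 -0.095  -0.0948 -0.0946] z range 0.005614791660535884 0.07252293242438118
short top fit 109 [ 0.1157063  -0.09547819] z 0.020256385056186585 0.07375973267620448 x-vs-z [-0.10920999  0.00237991]
[ 0.50172558 -0.01402019  0.18586323] [[0.538, -0.842, 0.042], [-0.843, -0.538, 0.025], [0.001, -0.049, -0.999]]
elbow [0.57814365 0.03240492 0.19024919]
s6 0.14 12 [0.5787 0.0325]
s6 0.155 10 [0.5791 0.0322]
head 24 [0.5768 0.027 ]
d6 0.14 18 [0.5772 0.0317]
d6 0.155 16 [0.5794 0.0304]
head 40 [0.5808 0.0351]
```

>>> {"method": "step_arm", "body": {
  "steps": [
    {"xyz": [0,0.001,0.06],"turn": [0,0,0],"gripper": -1},
    {"xyz": [0,0.001,0.06],"turn": [0,0,0],"gripper": -1},
    {"xyz": [0,0.001,0.06],"turn": [0,0,0],"gripper": -1},
    {"xyz": [0,0.001,0.06],"turn": [0,0,0],"gripper": -1},
    {"xyz": [0,0.001,0.06],"turn": [0,0,0],"gripper": -1},
    {"xyz": [0,0.001,0.06],"turn": [0,0,0],"gripper": -1},
    {"xyz": [0,0,0],"turn": [0,0,0],"gripper": -1}
  ]
}}

```text
time_s: 23.52
position: [0.5022, -0.0137, 0.171]
tool_rot: [[0.538, -0.842, 0.042], [-0.843, -0.538, 0.026], [0.001, -0.049, -0.999]]
ft_force: [1.8, 0.3, -4.3]
grip_width: 0.0117
```

>>> {"method": "step_arm", "body": {
  "steps": [
    {"xyz": [0,0.001,0.06],"turn": [0,0,0],"gripper": -1},
    {"xyz": [0,0.001,0.06],"turn": [0,0,0],"gripper": -1},
    {"xyz": [0,0.001,0.06],"turn": [0,0,0],"gripper": -1}
  ]
}}

```text
time_s: 23.77
position: [0.5023, -0.0137, 0.1641]
tool_rot: [[0.538, -0.842, 0.042], [-0.843, -0.538, 0.025], [0.001, -0.049, -0.999]]
ft_force: [-0.2, -0.3, -1.6]
grip_width: 0.0121
```

>>> {"method": "step_arm", "body": {
  "steps": [
    {"xyz": [0,0.001,0.05],"turn": [0,0,0],"gripper": -1},
    {"xyz": [0,0.001,0.05],"turn": [0,0,0],"gripper": -1},
    {"xyz": [0,0,0],"turn": [0,0,0],"gripper": -1},
    {"xyz": [0,0,0],"turn": [0,0,0],"gripper": -1}
  ]
}}

```text
time_s: 24.1
position: [0.5025, -0.0136, 0.1603]
tool_rot: [[0.538, -0.842, 0.042], [-0.843, -0.538, 0.025], [0.001, -0.049, -0.999]]
ft_force: [0.6, 0.3, -1.0]
grip_width: 0.0122
```

```bash
python3 - <<'E'
from h import *
st(); snap('scene','s7'); snap('side','d7')
a=cv2.imread('pics/s7.png')[195:255,190:260]; b=cv2.imread('pics/d7.png')[185:250,270:330]
a=cv2.resize(a,(350,300),interpolation=cv2.INTER_CUBIC); b=cv2.resize(b,(300,300),interpolation=cv2.INTER_CUBIC)
cv2.imwrite('pics/m7.png',np.hstack([a,b]))
E
```

```text
24.1 [0.5025, -0.0136, 0.1603] q [-16.1, 21.4, 91.6, 2.3, 65.1, 40.4] F [0.6, 0.3, -1.0] w 0.0122
[[0.538, -0.842, 0.042], [-0.843, -0.538, 0.025], [0.001, -0.049, -0.999]]
```

View pics/m7.png

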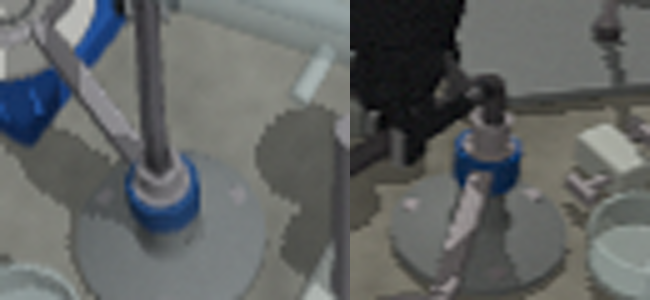

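The crops show the short arm inside the screw head with no resistance so far. I'll push it home.

>>> {"method": "step_arm", "body": {
  "steps": [
    {"xyz": [0,0.001,0.03],"turn": [0,0,0],"gripper": -1},
    {"xyz": [0,0.001,0.03],"turn": [0,0,0],"gripper": -1},
    {"xyz": [0,0.001,0.03],"turn": [0,0,0],"gripper": -1},
    {"xyz": [0,0,0],"turn": [0,0,0],"gripper": -1}
  ]
}}

```text
time_s: 24.53
position: [0.5015, -0.0143, 0.1573]
tool_rot: [[0.538, -0.842, 0.04], [-0.843, -0.538, 0.023], [0.002, -0.046, -0.999]]
ft_force: [-9.1, -6.0, 11.3]
grip_width: 0.0125
```

```bash
cat > arc.py <<'E'
from kin import *
from rig import env
import sys
from h import cloud,snap
n,th=int(sys.argv[1]),float(sys.argv[2])
s=env.observe(); p,R=s['position'],s['tool_rot']; pv=np.array([.579,.0325,p[2]]); c=R.T@(pv-p); w=th/n*(R.T@-Zu); d=c-Ro.from_rotvec(w).as_matrix()@c
print('c',c.round(4),'xyz',(d/.04).round(3).tolist(),'turn',(w/.08).round(3).tolist(),'F',s['ft_force'].round(1),'tau',s['wrist_torque'].round(2))
M=Ro.from_rotvec(w*n).as_matrix(); track(s['q'],(p,R),[('end',p+R@(c-M@c),R@M,n)])
E
python3 arc.py 20 0.8
python3 - <<'E'
from h import *
snap('scene','s8');snap('side','d8')
s=env.observe(); p,R=s['position'],s['tool_rot']
for f in('s8','d8'):
    P,im,z=cloud(f); L=(P-p)@R; m=(abs(L[...,0])<.008)&(L[...,1]<-.05)&(L[...,1]>-.1)&(P[...,2]>.14)&(P[...,2]<.19); q=P[m]; print(f,len(q),np.sort(q[:,2])[-8:].round(4))
E
```

```text
c [ 0.0022 -0.0904  0.0042] xyz [-0.09, -0.004, 0.0] turn [-0.001, 0.023, 0.499] F [-9.1 -6.  11.3] tau [-0.62  1.15  0.01]
end 20 xyz [-0.09, -0.004, 0.0] turn [-0.001, 0.023, 0.499] maxrate 0.27 q [-7, 21, 93, 0, 63, 96] 
s8 89 [0.1647 0.165  0.1654 0.1658 0.1659 0.1661 0.1662 0.1666]
d8 14 [0.1589 0.159  0.1595 0.1606 0.1619 0.1628 0.1629 0.1656]
```

The top of the long arm is at 0.165 m, as expected for a key that is fully home (157 mm plus the hex corner). Turning the screw now.

>>> {"method": "step_arm", "body": {
  "steps": [
    {"xyz": [0,0.015,0],"turn": [0,0,0],"gripper": -1},
    {"xyz": [-0.09,-0.004,0],"turn": [-0.001,0.023,0.499],"gripper": -1},
    {"xyz": [-0.09,-0.004,0],"turn": [-0.001,0.023,0.499],"gripper": -1},
    {"xyz": [-0.09,-0.004,0],"turn": [-0.001,0.023,0.499],"gripper": -1},
    {"xyz": [-0.09,-0.004,0],"turn": [-0.001,0.023,0.499],"gripper": -1},
    {"xyz": [-0.09,-0.004,0],"turn": [-0.001,0.023,0.499],"gripper": -1},
    {"xyz": [-0.09,-0.004,0],"turn": [-0.001,0.023,0.499],"gripper": -1}
  ],
  "squeeze": 110
}}

```text
time_s: 25.22
position: [0.493, 0.0041, 0.1578]
tool_rot: [[0.322, -0.945, 0.047], [-0.947, -0.322, 0.01], [0.005, -0.048, -0.999]]
ft_force: [-8.6, -10.1, 9.3]
grip_width: 0.011
```

```bash
python3 -c "from h import *;st();print(env.observe()['wrist_torque'])"; python3 arc.py 16 0.64
```

```text
25.2167 [0.493, 0.0041, 0.1578] q [-13.9, 20.6, 93.5, 1.4, 63.5, 56.7] F [-8.6, -10.1, 9.3] w 0.011
[[0.322, -0.945, 0.047], [-0.947, -0.322, 0.01], [0.005, -0.048, -0.999]]
[-1.67000503  0.65131889  0.65950572]
c [ 0.0008 -0.0904  0.0044] xyz [-0.09, -0.003, -0.0] turn [-0.003, 0.024, 0.499] F [ -8.6 -10.1   9.3] tau [-1.67  0.65  0.66]
end 16 xyz [-0.09, -0.003, -0.0] turn [-0.003, 0.024, 0.499] maxrate 0.27 q [-6, 21, 93, -1, 64, 102]
```

>>> {"method": "step_arm", "body": {
  "steps": [
    {"xyz": [-0.09,-0.002,0],"turn": [-0.003,0.024,0.499],"gripper": -1},
    {"xyz": [-0.09,-0.002,0],"turn": [-0.003,0.024,0.499],"gripper": -1},
    {"xyz": [-0.09,-0.002,0],"turn": [-0.003,0.024,0.499],"gripper": -1},
    {"xyz": [-0.09,-0.002,0],"turn": [-0.003,0.024,0.499],"gripper": -1},
    {"xyz": [-0.09,-0.002,0],"turn": [-0.003,0.024,0.499],"gripper": -1},
    {"xyz": [-0.09,-0.002,0],"turn": [-0.003,0.024,0.499],"gripper": -1},
    {"xyz": [-0.09,-0.002,0],"turn": [-0.003,0.024,0.499],"gripper": -1},
    {"xyz": [-0.09,-0.002,0],"turn": [-0.003,0.024,0.499],"gripper": -1},
    {"xyz": [-0.09,-0.002,0],"turn": [-0.003,0.024,0.499],"gripper": -1},
    {"xyz": [-0.09,-0.002,0],"turn": [-0.003,0.024,0.499],"gripper": -1},
    {"xyz": [-0.09,-0.002,0],"turn": [-0.003,0.024,0.499],"gripper": -1},
    {"xyz": [-0.09,-0.002,0],"turn": [-0.003,0.024,0.499],"gripper": -1}
  ]
}}

```text
time_s: 26.22
position: [0.4893, 0.0475, 0.1575]
tool_rot: [[-0.151, -0.988, 0.046], [-0.989, 0.15, -0.011], [0.004, -0.047, -0.999]]
ft_force: [-5.0, -7.3, 6.2]
grip_width: 0.0115
```

```bash
python3 -c "from h import *;st();s=env.observe();print(s['wrist_torque']);p=s['position']-[.579,.0325,0];print(np.hypot(*p[:2]),np.rad2deg(np.arctan2(p[1],p[0]))%360)"; python3 arc.py 6 0.24; python3 inhand.py 4|tail -3
```

```text
26.2167 [0.4893, 0.0475, 0.1575] q [-8.2, 20.5, 93.6, -0.3, 63.2, 90.6] F [-5.0, -7.3, 6.2] w 0.0115
[[-0.151, -0.988, 0.046], [-0.989, 0.15, -0.011], [0.004, -0.047, -0.999]]
[-1.2858921   0.37521674  0.67919635]
0.09091244669377029 170.52108148754493
c [ 0.0013 -0.0908  0.0043] xyz [-0.091, -0.003, -0.0] turn [-0.002, 0.024, 0.499] F [-5.  -7.3  6.2] tau [-1.29  0.38  0.68]
end 6 xyz [-0.091, -0.003, -0.0] turn [-0.002, 0.024, 0.499] maxrate 0.27 q [-5, 21, 92, -1, 64, 108] 
x tilt deg, x0 -0.004460018711872571 0.0001352693220636651 z tilt,z0 -6.849383423962886 -0.007483479247612569
top y min [-0.1049 -0.1049 -0.1049 -0.1049 -0.1049 -0.1049 -0.1048 -0.1048] z range 0.001882776036160955 0.07124930191512702
short top fit 699 [ 0.1979474  -0.09961671] z 0.03986626514236394 0.07822511402815772 x-vs-z [-0.13830702  0.00818974]
```

>>> {"method": "step_arm", "body": {
  "steps": [
    {"xyz": [-0.091,-0.002,0],"turn": [-0.002,0.024,0.499],"gripper": -1},
    {"xyz": [-0.091,-0.002,0],"turn": [-0.002,0.024,0.499],"gripper": -1},
    {"xyz": [-0.091,-0.002,0],"turn": [-0.002,0.024,0.499],"gripper": -1},
    {"xyz": [-0.091,-0.002,0],"turn": [-0.002,0.024,0.499],"gripper": -1},
    {"xyz": [-0.091,-0.002,0],"turn": [-0.002,0.024,0.499],"gripper": -1}
  ]
}}

```text
time_s: 26.68
position: [0.4939, 0.0652, 0.1574]
tool_rot: [[-0.344, -0.938, 0.043], [-0.939, 0.343, -0.02], [0.004, -0.047, -0.999]]
ft_force: [-4.6, -5.5, 6.4]
grip_width: 0.0115
```

```bash
python3 -c "from h import *;st();s=env.observe();print(s['wrist_torque']);p=s['position']-[.579,.0325,0];print(np.hypot(*p[:2]),np.rad2deg(np.arctan2(p[1],p[0]))%360)"
```

```text
26.6833 [0.4939, 0.0652, 0.1574] q [-5.7, 21.2, 92.4, -1.0, 63.8, 104.8] F [-4.6, -5.5, 6.4] w 0.0115
[[-0.344, -0.938, 0.043], [-0.939, 0.343, -0.02], [0.004, -0.047, -0.999]]
[-1.2823897   0.25898633  0.66653257]
0.09115458039989778 159.00041022754843
```

Not at the stop yet, so I'll continue in smaller steps and watch the force.

>>> {"method": "step_arm", "body": {
  "steps": [
    {"xyz": [-0.091,-0.002,0],"turn": [-0.002,0.024,0.499],"gripper": -1},
    {"xyz": [-0.091,-0.002,0],"turn": [-0.002,0.024,0.499],"gripper": -1}
  ]
}}

```text
time_s: 26.85
position: [0.4967, 0.0719, 0.1574]
tool_rot: [[-0.418, -0.908, 0.041], [-0.909, 0.417, -0.023], [0.004, -0.047, -0.999]]
ft_force: [-4.3, -4.7, 6.2]
grip_width: 0.0111
```

>>> {"method": "step_arm", "body": {
  "steps": [
    {"xyz": [-0.091,-0.002,0],"turn": [-0.002,0.024,0.499],"gripper": -1},
    {"xyz": [0,0,0],"turn": [0,0,0],"gripper": -1}
  ]
}}

```text
time_s: 27.02
position: [0.4984, 0.0754, 0.1574]
tool_rot: [[-0.453, -0.89, 0.04], [-0.891, 0.453, -0.025], [0.004, -0.047, -0.999]]
ft_force: [-4.0, -6.5, 5.6]
grip_width: 0.0115
```

```bash
python3 -c "from h import *;st();s=env.observe();print(s['wrist_torque']);p=s['position']-[.579,.0325,0];print(np.hypot(*p[:2]),np.rad2deg(np.arctan2(p[1],p[0]))%360)"; python3 inhand.py 5|tail -3
```

```text
27.0167 [0.4984, 0.0754, 0.1574] q [-4.3, 21.8, 91.4, -1.4, 64.4, 113.3] F [-4.0, -6.5, 5.6] w 0.0115
[[-0.453, -0.89, 0.04], [-0.891, 0.453, -0.025], [0.004, -0.047, -0.999]]
[-1.32397203  0.35352457  0.53593349]
0.09131215991701301 151.9501710405732
x tilt deg, x0 0.42132931178653904 0.0007811583524844711 z tilt,z0 -5.219673276807528 -0.006585433305079042
top y min [-0.105  -0.105  -0.1049 -0.1049 -0.1047 -0.1047 -0.1046 -0.1046] z range 0.0003919698769911224 0.07148873863058376
short top fit 694 [ 0.2060085  -0.10042007] z 0.04005544931328056 0.07148873863058376 x-vs-z [-0.2666429   0.01374602]
```

>>> {"method": "step_arm", "body": {
  "steps": [
    {"xyz": [-0.091,-0.002,0],"turn": [-0.002,0.024,0.499],"gripper": -1},
    {"xyz": [0,0,0],"turn": [0,0,0],"gripper": -1}
  ]
}}

```text
time_s: 27.23
position: [0.4997, 0.078, 0.1572]
tool_rot: [[-0.488, -0.872, 0.038], [-0.873, 0.487, -0.028], [0.006, -0.047, -0.999]]
ft_force: [-6.0, -8.6, 5.6]
grip_width: 0.0115
```

>>> {"method": "step_arm", "body": {
  "steps": [
    {"xyz": [-0.091,-0.002,0],"turn": [-0.002,0.024,0.499],"gripper": -1},
    {"xyz": [0,0,0],"turn": [0,0,0],"gripper": -1}
  ]
}}

```text
time_s: 27.4
position: [0.5011, 0.0806, 0.1571]
tool_rot: [[-0.522, -0.852, 0.035], [-0.853, 0.521, -0.031], [0.008, -0.046, -0.999]]
ft_force: [-7.1, -12.9, 6.0]
grip_width: 0.0113
```

```bash
python3 -c "from h import *;st();s=env.observe();print(s['wrist_torque']);p=s['position']-[.579,.0325,0];print(np.hypot(*p[:2]),np.rad2deg(np.arctan2(p[1],p[0]))%360)"; python3 inhand.py 6|tail -3
```

```text
27.4 [0.5011, 0.0806, 0.1571] q [-3.5, 22.3, 90.7, -1.8, 64.9, 118.7] F [-7.1, -12.9, 6.0] w 0.0113
[[-0.522, -0.852, 0.035], [-0.853, 0.521, -0.031], [0.008, -0.046, -0.999]]
[-2.43746068  0.92195638  1.14130169]
0.09153834923341003 148.2781191502839
x tilt deg, x0 0.3970936382455912 -8.75733690485303e-05 z tilt,z0 -5.305430061160989 -0.0067801815650428525
top y min [-0.105  -0.105  -0.1049 -0.1049 -0.1049 -0.1049 -0.1049 -0.1049] z range 0.0005849298750530355 0.07083650585355525
short top fit 700 [ 0.22485028 -0.10099634] z 0.03929307310230699 0.07083650585355525 x-vs-z [0.07050072 0.00076431]
```

The moment about the pivot rose from 1.24 to 2.5 N m while the tool barely advanced, so the screw is on its stop. I'll back off within the play and lift.

>>> {"method": "step_arm", "body": {
  "steps": [
    {"xyz": [0.091,0.002,0],"turn": [0.002,-0.024,-0.499],"gripper": -1},
    {"xyz": [0.091,0.002,0],"turn": [0.002,-0.024,-0.499],"gripper": -1},
    {"xyz": [0.045,0.002,0],"turn": [0.001,-0.012,-0.25],"gripper": -1},
    {"xyz": [0,0,0],"turn": [0,0,0],"gripper": -1}
  ]
}}

```text
time_s: 27.78
position: [0.4976, 0.0739, 0.1574]
tool_rot: [[-0.435, -0.9, 0.042], [-0.901, 0.434, -0.023], [0.002, -0.048, -0.999]]
ft_force: [-0.2, -4.1, 4.4]
grip_width: 0.0112
```

```bash
python3 -c "from h import *;st();s=env.observe();print(s['wrist_torque'])"
```

```text
27.7833 [0.4976, 0.0739, 0.1574] q [-4.5, 21.7, 91.7, -1.2, 64.2, 111.7] F [-0.2, -4.1, 4.4] w 0.0112
[[-0.435, -0.9, 0.042], [-0.901, 0.434, -0.023], [0.002, -0.048, -0.999]]
[-0.91120161 -0.16317807  0.51293965]
```

>>> {"method": "step_arm", "body": {
  "steps": [
    {"xyz": [0,-0.005,-0.1],"turn": [0,0,0],"gripper": -1},
    {"xyz": [0,-0.005,-0.1],"turn": [0,0,0],"gripper": -1},
    {"xyz": [0,-0.005,-0.1],"turn": [0,0,0],"gripper": -1}
  ]
}}

```text
time_s: 28.03
position: [0.5001, 0.0724, 0.167]
tool_rot: [[-0.437, -0.898, 0.044], [-0.899, 0.436, -0.025], [0.003, -0.051, -0.999]]
ft_force: [28.3, -19.6, -36.3]
grip_width: 0.0113
```

>>> {"method": "step_arm", "body": {
  "steps": [
    {"xyz": [0,-0.008,-0.15],"turn": [0,0,0],"gripper": -1},
    {"xyz": [0,-0.008,-0.15],"turn": [0,0,0],"gripper": -1},
    {"xyz": [0,-0.02,-0.4],"turn": [0,0,0],"gripper": -1},
    {"xyz": [0,-0.02,-0.4],"turn": [0,0,0],"gripper": -1},
    {"xyz": [0,-0.02,-0.4],"turn": [0,0,0],"gripper": -1},
    {"xyz": [0,0,0],"turn": [0,0,0],"gripper": -1}
  ]
}}

```text
time_s: 28.53
position: [0.4996, 0.073, 0.2273]
tool_rot: [[-0.439, -0.898, 0.039], [-0.899, 0.438, -0.022], [0.003, -0.045, -0.999]]
ft_force: [-0.1, 0.9, 0.7]
grip_width: -0.0002
```

```bash
python3 inhand.py 7; python3 ring.py 7|head -3; python3 - <<'E'
from h import *
for n in('scene0','side7'):
    P,im,z=cloud(n); x,y,Z=np.moveaxis(P,-1,0)
    m=(x>.28)&(x<.62)&(y<-.27)&(y>-.55)&(Z>.011)&(Z<.019); q=P[m]
    m2=(x>.28)&(x<.62)&(y<-.27)&(y>-.55)&(Z>.002)&(Z<.0075); f=P[m2]
    print(n,len(q),cv2.minAreaRect(q[:,:2].astype(np.float32)),'pct',np.percentile(q,[1,99],0).round(3).tolist())
    print(' floor',len(f),np.percentile(f,[2,50,98],0).round(3).tolist())
E
```

```text
28.5333 [0.4996, 0.073, 0.2273] q [-4.6, 17.6, 84.9, -1.1, 75.1, 111.7] F [-0.1, 0.9, 0.7] w -0.0002
[[-0.439, -0.898, 0.039], [-0.899, 0.438, -0.022], [0.003, -0.045, -0.999]]
-0.095 54 [ 0.0008 -0.0865  0.0773] x -0.0058 0.0065
-0.085 293 [ 0.001  -0.0798  0.0716] x -0.0057 0.0078
-0.075 300 [ 0.0016 -0.0698  0.0673] x -0.0056 0.0085
-0.065 279 [ 0.0023 -0.0599  0.0665] x -0.0049 0.0093
-0.055 279 [ 0.003  -0.05    0.0663] x -0.0043 0.0101
-0.045 266 [ 0.0038 -0.0399  0.0662] x -0.003 0.011
-0.035 252 [ 0.0045 -0.03    0.0659] x -0.0023 0.0112
-0.025 246 [ 0.0052 -0.02    0.0656] x -0.0015 0.012
x tilt deg, x0 4.391109836950928 0.006823875686108938 z tilt,z0 -1.7168466200167576 0.06495864353632842
top y min [-0.0897 -0.089  -0.0889 -0.0883 -0.0882 -0.0881] z range 0.07673903176004034 0.07962001099711939
short top fit 1969 [-4.38391793  0.24337545] z 0.06182944018938076 0.0798204928102977 x-vs-z [-0.32984695  0.0251318 ]
side ring 382 [ 0.4892 -0.1399  0.0499]
white 776 ((0.49087363481521606, -0.1377091258764267), 0.060779035091400146)
bar 101 243.73878236197308
scene0 313 ((0.442242294549942, -0.4060061275959015), (0.16523346304893494, 0.25124698877334595), 85.8830337524414) pct [[0.315, -0.492, 0.011], [0.571, -0.318, 0.019]]
 floor 2491 [[0.291, -0.541, 0.002], [0.464, -0.412, 0.004], [0.61, -0.283, 0.007]]
side7 341 ((0.44183725118637085, -0.3895256519317627), (0.13114698231220245, 0.2546764612197876), 82.49591064453125) pct [[0.314, -0.468, 0.011], [0.568, -0.322, 0.018]]
 floor 3206 [[0.321, -0.454, 0.002], [0.448, -0.39, 0.004], [0.562, -0.303, 0.007]]
```

The key stayed in the socket and the jaws slid off it. Its long arm now lies at about 158°, and 211° − 51.6° = 159° is what a tight screw would give, so the turn is confirmed. I'll regrasp near the elbow, with the wrist leaned back from the condenser, to pull straight up.

```bash
cat > p3.py <<'E'
from kin import *
from rig import env
s=env.observe(); q0=s['q']; T0=(s['position'],s['tool_rot'])
R=hz(-22,-1,25); g=np.array([.538,.0492,.157]); print(R.round(3).tolist())
q,T=track(q0,T0,[('hov',g-R[:,2]*.075,R,9),('in',g,R,6),('lift',g+[0,0,.07],R,10)])
def wr(q): # wrist centre
    x,Rr=FK(q); return x-Rr[:,2]*PR[6]
print('wrist at lift',wr(q).round(3))
E
python3 p3.py
```

```text
[[-0.375, -0.84, 0.392], [-0.927, 0.34, -0.158], [0.0, -0.423, -0.906]]
hov 9 xyz [0.022, -0.041, 0.019] turn [0.545, -0.024, -0.092] maxrate 0.31 q [-3, 12, 97, -11, 47, 115] 
in 6 xyz [0.001, -0.0, 0.312] turn [-0.0, -0.0, 0.001] maxrate 0.17 q [-4, 20, 100, -12, 37, 116] 
lift 10 xyz [-0.0, -0.074, -0.158] turn [-0.0, -0.0, -0.0] maxrate 0.11 q [-4, 15, 93, -10, 48, 113] 
wrist at lift [0.445 0.087 0.443]
```

>>> {"method": "step_arm", "body": {
  "steps": [
    {"xyz": [0.022,-0.041,0.019],"turn": [0.545,-0.024,-0.092],"gripper": 0.3},
    {"xyz": [0.022,-0.041,0.019],"turn": [0.545,-0.024,-0.092],"gripper": 0.3},
    {"xyz": [0.022,-0.041,0.019],"turn": [0.545,-0.024,-0.092],"gripper": 0.3},
    {"xyz": [0.022,-0.041,0.019],"turn": [0.545,-0.024,-0.092],"gripper": 0.3},
    {"xyz": [0.022,-0.041,0.019],"turn": [0.545,-0.024,-0.092],"gripper": 0.3},
    {"xyz": [0.022,-0.041,0.019],"turn": [0.545,-0.024,-0.092],"gripper": 0.3},
    {"xyz": [0.022,-0.041,0.019],"turn": [0.545,-0.024,-0.092],"gripper": 0.3},
    {"xyz": [0.022,-0.041,0.019],"turn": [0.545,-0.024,-0.092],"gripper": 0.3},
    {"xyz": [0.022,-0.041,0.019],"turn": [0.545,-0.024,-0.092],"gripper": 0.3},
    {"xyz": [0,0,0],"turn": [0,0,0],"gripper": 0.3},
    {"xyz": [0,0,0],"turn": [0,0,0],"gripper": 0.3}
  ]
}}

```text
time_s: 29.6
position: [0.5083, 0.0614, 0.2254]
tool_rot: [[-0.374, -0.841, 0.392], [-0.928, 0.338, -0.158], [0.0, -0.423, -0.906]]
ft_force: [0.3, -0.1, 0.2]
grip_width: 0.0557
```

```bash
python3 - <<'E'
from h import *
st(); snap('wrist','w9')
P,im,z=cloud('w9'); s=env.observe(); p,R=s['position'],s['tool_rot']
x,y,Z=np.moveaxis(P,-1,0); m=(np.hypot(x-.53,y-.055)<.1)&(Z>.152)&(Z<.175)&(im.max(-1)<110); q=P[m]
hd=np.array([-.927,.375]); t=(q[:,:2]-[.579,.0325])@hd; n=(q[:,:2]-[.579,.0325])@[hd[1],-hd[0]]
for a in np.arange(-.01,.15,.02):
    k=(t>a)&(t<a+.02)
    if k.sum()>3: print('t%.2f'%a,k.sum(),'n mid %.4f'%((n[k].min()+n[k].max())/2),n[k].min().round(4),n[k].max().round(4),'z',np.median(q[k,2]).round(4))
print('t range',t.min(),t.max()); print(s['ft_force'])
cv2.imwrite('pics/w9c.png',im[...,::-1])
E
```

```text
29.6 [0.5083, 0.0614, 0.2254] q [-2.6, 12.2, 97.2, -11.0, 47.4, 115.2] F [0.3, -0.1, 0.2] w 0.0557
[[-0.374, -0.841, 0.392], [-0.928, 0.338, -0.158], [0.0, -0.423, -0.906]]
t-0.01 138 n mid 0.0005 -0.0061 0.0071 z 0.1576
t0.01 394 n mid 0.0004 -0.0061 0.007 z 0.1622
t0.03 426 n mid -0.0000 -0.0068 0.0068 z 0.1612
t0.05 432 n mid -0.0004 -0.0068 0.0059 z 0.1593
t0.07 463 n mid -0.0008 -0.0076 0.0059 z 0.1572
t0.09 463 n mid -0.0012 -0.0083 0.0058 z 0.1554
t0.11 398 n mid -0.0021 -0.0083 0.0042 z 0.1539
t0.13 14 n mid -0.0017 -0.0051 0.0018 z 0.1531
t range -0.0013743485192164266 0.13132073501217667
[-0.71852442  0.66922681 -0.16227368]
```

View pics/w9c.png

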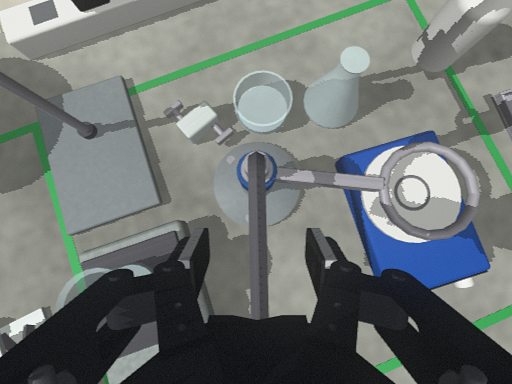

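The wrist view shows the key's long arm centred between the open jaws and its elbow over the screw at (257,165). The dish, boss head, flask and bottle are still in place. I'll grip 30 mm from the elbow.

>>> {"method": "step_arm", "body": {
  "steps": [
    {"xyz": [0,-0.05,0.347],"turn": [0,0,0],"gripper": 0.3},
    {"xyz": [0,-0.05,0.347],"turn": [0,0,0],"gripper": 0.3},
    {"xyz": [0,-0.05,0.347],"turn": [0,0,0],"gripper": 0.3},
    {"xyz": [0,-0.05,0.347],"turn": [0,0,0],"gripper": 0.3},
    {"xyz": [0,-0.05,0.347],"turn": [0,0,0],"gripper": 0.3},
    {"xyz": [0,-0.05,0.347],"turn": [0,0,0],"gripper": 0.3},
    {"xyz": [0,0,0],"turn": [0,0,0],"gripper": -1},
    {"xyz": [0,0,0],"turn": [0,0,0],"gripper": -1},
    {"xyz": [0,0,0],"turn": [0,0,0],"gripper": -1},
    {"xyz": [0,0,0],"turn": [0,0,0],"gripper": -1},
    {"xyz": [0,0,0],"turn": [0,0,0],"gripper": -1},
    {"xyz": [0,0,0],"turn": [0,0,0],"gripper": -1},
    {"xyz": [0,0,0],"turn": [0,0,0],"gripper": -1}
  ],
  "squeeze": 110
}}

```text
time_s: 30.73
position: [0.5516, 0.0439, 0.156]
tool_rot: [[-0.373, -0.84, 0.395], [-0.928, 0.338, -0.159], [-0.0, -0.425, -0.905]]
ft_force: [-3.4, 2.9, 7.5]
grip_width: 0.0115
```

```bash
python3 -c "from h import *;st();print(env.observe()['wrist_torque'])"
```

```text
30.7333 [0.5516, 0.0439, 0.156] q [-4.5, 21.0, 97.9, -12.0, 37.5, 115.4] F [-3.4, 2.9, 7.5] w 0.0115
[[-0.373, -0.84, 0.395], [-0.928, 0.338, -0.159], [-0.0, -0.425, -0.905]]
[0.45837927 0.27993275 0.26848563]
```

>>> {"method": "step_arm", "body": {
  "steps": [
    {"xyz": [0,-0.02,-0.04],"turn": [-0.25,0,0],"gripper": -1},
    {"xyz": [0,-0.02,-0.04],"turn": [-0.25,0,0],"gripper": -1},
    {"xyz": [0,-0.03,-0.06],"turn": [0,0,0],"gripper": -1}
  ]
}}

```text
time_s: 30.98
position: [0.5527, 0.0433, 0.1614]
tool_rot: [[-0.374, -0.855, 0.36], [-0.928, 0.344, -0.145], [0.0, -0.388, -0.922]]
ft_force: [4.4, 0.6, -4.3]
grip_width: 0.0114
```

```bash
python3 -c "from h import *;st();print(env.observe()['wrist_torque'])"
```

```text
30.9833 [0.5527, 0.0433, 0.1614] q [-4.9, 21.0, 95.9, -9.8, 41.7, 113.1] F [4.4, 0.6, -4.3] w 0.0114
[[-0.374, -0.855, 0.36], [-0.928, 0.344, -0.145], [0.0, -0.388, -0.922]]
[ 0.27536985 -0.30984976  0.23391738]
```

Small forces and it's rising. Continue the pull.

>>> {"method": "step_arm", "body": {
  "steps": [
    {"xyz": [0,-0.03,-0.07],"turn": [0,0,0],"gripper": -1},
    {"xyz": [0,-0.03,-0.07],"turn": [0,0,0],"gripper": -1},
    {"xyz": [0,-0.03,-0.07],"turn": [0,0,0],"gripper": -1}
  ]
}}

```text
time_s: 31.23
position: [0.552, 0.0435, 0.1706]
tool_rot: [[-0.373, -0.855, 0.359], [-0.928, 0.344, -0.145], [0.001, -0.388, -0.922]]
ft_force: [5.1, 0.4, -3.9]
grip_width: 0.0113
```

>>> {"method": "step_arm", "body": {
  "steps": [
    {"xyz": [0,-0.03,-0.07],"turn": [0,0,0],"gripper": -1},
    {"xyz": [0,-0.03,-0.07],"turn": [0,0,0],"gripper": -1},
    {"xyz": [0,-0.03,-0.07],"turn": [0,0,0],"gripper": -1},
    {"xyz": [0,-0.1,-0.24],"turn": [0,0,0],"gripper": -1},
    {"xyz": [0,-0.1,-0.24],"turn": [0,0,0],"gripper": -1},
    {"xyz": [0,-0.1,-0.24],"turn": [0,0,0],"gripper": -1},
    {"xyz": [0,0,0],"turn": [0,0,0],"gripper": -1}
  ]
}}

```text
time_s: 31.82
position: [0.5523, 0.0435, 0.2127]
tool_rot: [[-0.373, -0.854, 0.362], [-0.928, 0.344, -0.146], [-0.0, -0.39, -0.921]]
ft_force: [0.3, 0.7, -2.5]
grip_width: 0.0113
```

```bash
python3 inhand.py 8 | tail -6; python3 ring.py 8|head -3; cat > p4.py <<'E'
from kin import *
from rig import env
s=env.observe(); p,R0=s['position'],s['tool_rot']; q0=s['q']
# key in tool: long dir = tool-plane; key tilt in hand from P
P0=np.rad2deg(np.arctan2(np.hypot(*R0[:2,2]),-R0[2,2])); print('P',P0)
h=R0[:,2]*[1,1,0]; h/=np.linalg.norm(h)
K0=K(-Zu,h); G=K0.T@R0   # short down, long = -h
tray=np.array([.442,-.403,0])
for a in(175,355,265,85,130,220,310,40):   # heading of long arm
  for roll in(45,-45):
    l=head(a); x=Ro.from_rotvec(np.deg2rad(roll)*l).apply(-Zu); K1=K(x,-l); R=K1@G
    el=tray+[0,0,.004+.007+.056*np.cos(np.deg2rad(roll))]-.06*l-.5*.056*x*[1,1,0]
    g=el+.03*l
    q=IK(g,R,SEEDS); print(a,roll,'z',R[:,2].round(2),'g',g.round(3),[w.round().astype(int).tolist() for w in q])
E
python3 p4.py
```

```text
31.8167 [0.5523, 0.0435, 0.2127] q [-4.9, 17.2, 91.6, -8.7, 49.4, 111.4] F [0.3, 0.7, -2.5] w 0.0113
[[-0.373, -0.854, 0.362], [-0.928, 0.344, -0.146], [-0.0, -0.39, -0.921]]
-0.035 61 [ 0.0003 -0.0256  0.0173] x -0.0022 0.003
-0.025 733 [ 0.0002 -0.0202  0.0075] x -0.0068 0.0072
x tilt deg, x0 -1.7671425023159715 -0.00040049063650433425 z tilt,z0 -104.88057413864362 -0.02951644952644395
side ring 381 [ 0.4893 -0.1399  0.05  ]
white 780 ((0.4897878170013428, -0.1372361034154892), 0.06111029535531998)
bar 99 243.82696720672715
P 22.72829322935888
175 45 z [ 0.33 -0.68 -0.65] g [ 0.474 -0.386  0.051] []
175 -45 z [ 0.44  0.62 -0.65] g [ 0.47  -0.425  0.051] [[-67, 51, 69, 40, 91, 26]]
355 45 z [-0.33  0.68 -0.65] g [ 0.41  -0.42   0.051] [[-59, 58, 51, 5, 120, -153]]
355 -45 z [-0.44 -0.62 -0.65] g [ 0.414 -0.381  0.051] [[-36, 44, 89, -58, 63, -76]]
265 45 z [ 0.68  0.33 -0.65] g [ 0.425 -0.371  0.051] [[-73, 41, 98, 55, 66, -113]]
265 -45 z [-0.62  0.44 -0.65] g [ 0.464 -0.375  0.051] [[-47, 59, 47, -10, 122, -34]]
85 45 z [-0.68 -0.33 -0.65] g [ 0.459 -0.435  0.051] [[-39, 54, 61, -
[... 474 characters left out ...]
0.393  0.051] [[-69, 49, 72, 30, 98, -125]]
310 -45 z [-0.75 -0.12 -0.65] g [ 0.438 -0.367  0.051] [[-38, 53, 64, -35, 99, -63]]
40 45 z [-0.72  0.25 -0.65] g [ 0.432 -0.437  0.051] []
40 -45 z [ 0.12 -0.75 -0.65] g [ 0.406 -0.407  0.051] [[-47, 37, 111, 246, 28, -61]]Traceback (most recent call last):
  File "inhand.py", line 11, in <module>
    t=q[(q[:,1]<-.088)]; print('top y min',np.sort(t[:,1])[:8].round(4), 'z range',t[:,2].min(),t[:,2].max())
                                                                                   ~~~~~~~~~~^^
    return umr_minimum(a, axis, None, out, keepdims, initial, where)
ValueError: zero-size array to reduction operation minimum which has no identity
```

```bash
cat > p5.py <<'E'
from kin import *
from rig import env
from h import cloud
s=env.observe(); p,R0=s['position'],s['tool_rot']; q0=s['q']
h=R0[:,2]*[1,1,0]; h/=np.linalg.norm(h); G=K(-Zu,h).T@R0
tray=np.array([.442,-.403,0]); roll=-45; l=head(176); x=Ro.from_rotvec(np.deg2rad(roll)*l).apply(-Zu); R=K(x,-l)@G
el=tray+[0,0,.004+.009+.056*np.cos(np.deg2rad(roll))]-.06*l-.5*.056*x*[1,1,0]; g=el+.03*l
print('elbow',el.round(3),'short end',(el+.056*x).round(3),'long end',(el+.14*l).round(3))
q,T=track(q0,(p,R0),[('F1',[.46,.01,.25],R0,6),('F3',g+[0,0,.12],R,26),('F4',g+[0,0,.012],R,8)])
P,im,z=cloud('scene0'); X,Y,Z=np.moveaxis(P,-1,0)
m=(Y<-.3)&(Z>.03)&(X>-.1)&(X<.8)&(Y>-.9); c=P[m]; print(len(c))
H=np.round(c[:,:2],1); 
for k in np.unique(H,axis=0): w=(H==k).all(1); print(k,w.sum(),c[w,2].max().round(2),end='; ')
E
python3 p5.py
```

```text
elbow [ 0.5   -0.427  0.053] short end [ 0.503 -0.387  0.013] long end [ 0.361 -0.417  0.053]
F1 6 xyz [0.272, 0.214, -0.269] turn [0.0, 0.0, 0.0] maxrate 0.26 q [-11, 5, 101, -5, 52, 103] 
F3 26 xyz [0.415, -0.133, -0.036] turn [-0.058, -0.401, 0.012] maxrate 0.60 q [-67, 43, 64, 41, 102, 34] 
F4 8 xyz [0.239, 0.092, 0.221] turn [-0.001, -0.0, 0.0] maxrate 0.13 q [-67, 50, 68, 40, 93, 27] 
3007
[ 0.1 -0.7] 110 0.14; [ 0.1 -0.6] 188 0.14; [ 0.2 -0.7] 232 0.14; [ 0.2 -0.6] 341 0.14; [ 0.3 -0.7] 362 0.14; [ 0.3 -0.6] 386 0.14; [ 0.7 -0.5] 113 0.12; [ 0.7 -0.4] 160 0.12; [ 0.7 -0.3] 13 0.16; [ 0.8 -0.6] 12 0.12; [ 0.8 -0.5] 476 0.13; [ 0.8 -0.4] 614 0.12;
```

```bash
sed -i 's/roll=-45/roll=-32/; s/^P,im,z=.*//; s/^m=.*//; s/^H=.*//; s/^for k.*//' p5.py; python3 p5.py
```

```text
elbow [ 0.501 -0.422  0.06 ] short end [ 0.503 -0.392  0.013] long end [ 0.361 -0.412  0.06 ]
F1 6 xyz [0.272, 0.214, -0.269] turn [0.0, 0.0, 0.0] maxrate 0.26 q [-11, 5, 101, -5, 52, 103] 
F3 26 xyz [0.41, -0.116, 0.001] turn [-0.041, -0.303, -0.033] maxrate 0.55 q [-65, 37, 68, 35, 92, 31] 
F4 8 xyz [0.178, 0.111, 0.264] turn [-0.002, 0.001, -0.001] maxrate 0.13 q [-65, 44, 74, 35, 81, 23]
```

>>> {"method": "step_arm", "body": {
  "steps": [
    {"xyz": [0.272,0.214,-0.269],"turn": [0,0,0],"gripper": -1},
    {"xyz": [0.272,0.214,-0.269],"turn": [0,0,0],"gripper": -1},
    {"xyz": [0.272,0.214,-0.269],"turn": [0,0,0],"gripper": -1},
    {"xyz": [0.272,0.214,-0.269],"turn": [0,0,0],"gripper": -1},
    {"xyz": [0.272,0.214,-0.269],"turn": [0,0,0],"gripper": -1},
    {"xyz": [0.272,0.214,-0.269],"turn": [0,0,0],"gripper": -1},
    {"xyz": [0.41,-0.116,0.001],"turn": [-0.041,-0.303,-0.033],"gripper": -1},
    {"xyz": [0.41,-0.116,0.001],"turn": [-0.041,-0.303,-0.033],"gripper": -1},
    {"xyz": [0.41,-0.116,0.001],"turn": [-0.041,-0.303,-0.033],"gripper": -1},
    {"xyz": [0.41,-0.116,0.001],"turn": [-0.041,-0.303,-0.033],"gripper": -1},
    {"xyz": [0.41,-0.116,0.001],"turn": [-0.041,-0.303,-0.033],"gripper": -1},
    {"xyz": [0.41,-0.116,0.001],"turn": [-0.041,-0.303,-0.033],"gripper": -1},
    {"xyz": [0.41,-0.116,0.001],"turn": [-0.041,-0.303,-0.033],"gripper": -1},
    {"xyz": [0.41,-0.116,0.001],"turn": [-0.041,-0.303,-0.033],"gripper": -1},
    {"xyz": [0.41,-0.116,0.001],"turn": [-0.041,-0.303,-0.033],"gripper": -1},
    {"xyz": [0.41,-0.116,0.001],"turn": [-0.041,-0.303,-0.033],"gripper": -1},
    {"xyz": [0.41,-0.116,0.001],"turn": [-0.041,-0.303,-0.033],"gripper": -1},
    {"xyz": [0.41,-0.116,0.001],"turn": [-0.041,-0.303,-0.033],"gripper": -1},
    {"xyz": [0.41,-0.116,0.001],"turn": [-0.041,-0.303,-0.033],"gripper": -1}
  ]
}}

```text
time_s: 33.55
position: [0.4477, -0.2111, 0.2443]
tool_rot: [[-0.22, -0.883, 0.415], [-0.935, 0.312, 0.166], [-0.276, -0.352, -0.894]]
ft_force: [0.6, 0.3, -2.0]
grip_width: 0.0114
```

>>> {"method": "step_arm", "body": {
  "steps": [
    {"xyz": [0.41,-0.116,0.001],"turn": [-0.041,-0.303,-0.033],"gripper": -1},
    {"xyz": [0.41,-0.116,0.001],"turn": [-0.041,-0.303,-0.033],"gripper": -1},
    {"xyz": [0.41,-0.116,0.001],"turn": [-0.041,-0.303,-0.033],"gripper": -1},
    {"xyz": [0.41,-0.116,0.001],"turn": [-0.041,-0.303,-0.033],"gripper": -1},
    {"xyz": [0.41,-0.116,0.001],"turn": [-0.041,-0.303,-0.033],"gripper": -1},
    {"xyz": [0.41,-0.116,0.001],"turn": [-0.041,-0.303,-0.033],"gripper": -1},
    {"xyz": [0.41,-0.116,0.001],"turn": [-0.041,-0.303,-0.033],"gripper": -1},
    {"xyz": [0.41,-0.116,0.001],"turn": [-0.041,-0.303,-0.033],"gripper": -1},
    {"xyz": [0.41,-0.116,0.001],"turn": [-0.041,-0.303,-0.033],"gripper": -1},
    {"xyz": [0.41,-0.116,0.001],"turn": [-0.041,-0.303,-0.033],"gripper": -1},
    {"xyz": [0.41,-0.116,0.001],"turn": [-0.041,-0.303,-0.033],"gripper": -1},
    {"xyz": [0.41,-0.116,0.001],"turn": [-0.041,-0.303,-0.033],"gripper": -1},
    {"xyz": [0.41,-0.116,0.001],"turn": [-0.041,-0.303,-0.033],"gripper": -1},
    {"xyz": [0,0,0],"turn": [0,0,0],"gripper": -1},
    {"xyz": [0,0,0],"turn": [0,0,0],"gripper": -1}
  ]
}}

```text
time_s: 34.8
position: [0.471, -0.4204, 0.1793]
tool_rot: [[-0.058, -0.905, 0.421], [-0.845, 0.269, 0.462], [-0.531, -0.329, -0.781]]
ft_force: [0.3, -0.4, -2.2]
grip_width: 0.0114
```

```bash
python3 - <<'E'
from h import *
st(); snap('side','d10'); snap('scene','s10')
a=cv2.imread('pics/s10.png')[100:260,60:260]; b=cv2.imread('pics/d10.png')[170:384,180:400]
cv2.imwrite('pics/m10.png',np.hstack([cv2.resize(a,(400,320)),cv2.resize(b,(330,320))]))
E
```

```text
34.8 [0.471, -0.4204, 0.1793] q [-65.5, 37.3, 68.0, 35.1, 91.8, 30.7] F [0.3, -0.4, -2.2] w 0.0114
[[-0.058, -0.905, 0.421], [-0.845, 0.269, 0.462], [-0.531, -0.329, -0.781]]
```

View pics/m10.png

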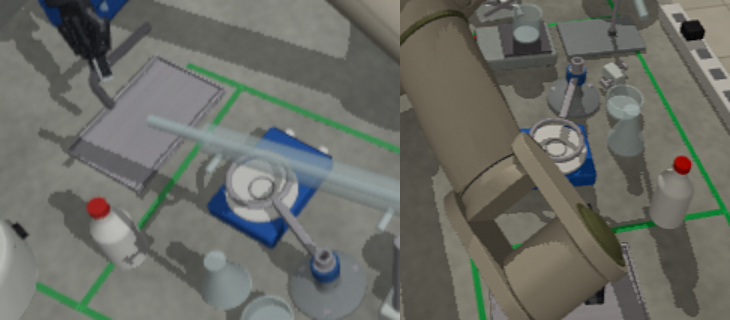

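>>> {"method": "step_arm", "body": {
  "steps": [
    {"xyz": [0.165,0.133,0.309],"turn": [0,0,0],"gripper": -1},
    {"xyz": [0.165,0.133,0.309],"turn": [0,0,0],"gripper": -1},
    {"xyz": [0.165,0.133,0.309],"turn": [0,0,0],"gripper": -1},
    {"xyz": [0.165,0.133,0.309],"turn": [0,0,0],"gripper": -1},
    {"xyz": [0.165,0.133,0.309],"turn": [0,0,0],"gripper": -1},
    {"xyz": [0.165,0.133,0.309],"turn": [0,0,0],"gripper": -1},
    {"xyz": [0.165,0.133,0.309],"turn": [0,0,0],"gripper": -1},
    {"xyz": [0.165,0.133,0.309],"turn": [0,0,0],"gripper": -1},
    {"xyz": [0,0,0],"turn": [0,0,0],"gripper": -1}
  ]
}}

```text
time_s: 35.65
position: [0.4711, -0.4061, 0.0599]
tool_rot: [[-0.057, -0.906, 0.419], [-0.845, 0.267, 0.463], [-0.532, -0.328, -0.781]]
ft_force: [0.9, -0.0, -3.3]
grip_width: 0.0115
```

```bash
python3 - <<'E'
from h import *
st(); snap('scene','s11')
P,im,z=cloud('s11'); x,y,Z=np.moveaxis(P,-1,0)
m=(x>.3)&(x<.6)&(y>-.5)&(y<-.3)&(im.max(-1)<100)&(Z>.01)&(Z<.09)
for a in np.arange(.34,.54,.02):
    q=P[m&(x>a)&(x<a+.02)]
    if len(q): print('x%.2f'%a,len(q),np.median(q,0).round(3),q.min(0).round(3),q.max(0).round(3))
E
```

```text
35.65 [0.4711, -0.4061, 0.0599] q [-65.0, 44.4, 76.3, 35.9, 79.1, 22.2] F [0.9, -0.0, -3.3] w 0.0115
[[-0.057, -0.906, 0.419], [-0.845, 0.267, 0.463], [-0.532, -0.328, -0.781]]
x0.36 21 [ 0.369 -0.392  0.06 ] [ 0.361 -0.401  0.053] [ 0.38  -0.387  0.066]
x0.38 20 [ 0.39  -0.396  0.06 ] [ 0.38  -0.405  0.057] [ 0.4   -0.389  0.065]
x0.40 23 [ 0.41  -0.396  0.062] [ 0.401 -0.406  0.056] [ 0.42  -0.391  0.067]
x0.42 22 [ 0.429 -0.399  0.061] [ 0.421 -0.406  0.056] [ 0.439 -0.393  0.067]
x0.44 52 [ 0.452 -0.467  0.068] [ 0.44  -0.49   0.011] [ 0.46  -0.394  0.09 ]
x0.46 95 [ 0.469 -0.415  0.075] [ 0.461 -0.48   0.014] [ 0.479 -0.383  0.089]
x0.48 46 [ 0.493 -0.397  0.06 ] [ 0.48  -0.41   0.017] [ 0.5   -0.374  0.076]
x0.50 41 [ 0.504 -0.386  0.036] [ 0.5   -0.403  0.02 ] [ 0.509 -0.373  0.058]
x0.52 19 [ 0.534 -0.486  0.014] [ 0.524 -0.492  0.01 ] [ 0.539 -0.331  0.022]
```

>>> {"method": "step_arm", "body": {
  "steps": [
    {"xyz": [0.04,0.025,0.058],"turn": [0,0,0],"gripper": -1},
    {"xyz": [0,0,0],"turn": [0,0,0],"gripper": -0.3},
    {"xyz": [0,0,0],"turn": [0,0,0],"gripper": -0.3},
    {"xyz": [0,0,0],"turn": [0,0,0],"gripper": -0.3},
    {"xyz": [0,0,0],"turn": [0,0,0],"gripper": -0.3},
    {"xyz": [0,0,-0.1],"turn": [0,0,0],"gripper": -0.3},
    {"xyz": [0,0,-0.2],"turn": [0,0,0],"gripper": -0.3},
    {"xyz": [0,0,-0.3],"turn": [0,0,0],"gripper": -0.3},
    {"xyz": [0,0,-0.5],"turn": [0,0,0],"gripper": -0.3},
    {"xyz": [0,0,-0.6],"turn": [0,0,0],"gripper": -0.3},
    {"xyz": [0,0,-0.6],"turn": [0,0,0],"gripper": -0.3},
    {"xyz": [0,0,0],"turn": [0,0,0],"gripper": -0.3}
  ],
  "squeeze": 20
}}

```text
time_s: 36.7
position: [0.4314, -0.4539, 0.135]
tool_rot: [[-0.057, -0.903, 0.425], [-0.85, 0.267, 0.454], [-0.523, -0.335, -0.783]]
ft_force: [0.6, -0.2, 0.6]
grip_width: 0.0297
```

```bash
python3 - <<'E'
from h import *
st(); snap('scene','s12'); snap('wrist','w12')
P,im,z=cloud('w12'); x,y,Z=np.moveaxis(P,-1,0)
m=(x>.3)&(x<.6)&(y>-.5)&(y<-.3)&(im.max(-1)<90)&(Z>.006)&(Z<.09)
q=P[m]; print(len(q),q.min(0).round(3),q.max(0).round(3))
for a in np.arange(.30,.58,.02):
    q=P[m&(x>a)&(x<a+.02)]
    if len(q): print('x%.2f'%a,len(q),np.median(q,0).round(3),q.min(0).round(3),q.max(0).round(3))
a=cv2.imread('pics/s12.png')[100:220,70:210]; cv2.imwrite('pics/m12.png',np.hstack([cv2.resize(a,(420,360)),cv2.resize(cv2.imread('pics/w12.png'),(380,360))]))
E
```

```text
36.7 [0.4314, -0.4539, 0.135] q [-70.0, 40.3, 69.9, 33.7, 89.6, 24.2] F [0.6, -0.2, 0.6] w 0.0297
[[-0.057, -0.903, 0.425], [-0.85, 0.267, 0.454], [-0.523, -0.335, -0.783]]
844 [ 0.333 -0.491  0.006] [ 0.567 -0.321  0.02 ]
x0.32 11 [ 0.336 -0.477  0.009] [ 0.333 -0.477  0.008] [ 0.339 -0.476  0.016]
x0.34 18 [ 0.356 -0.322  0.008] [ 0.353 -0.323  0.006] [ 0.36  -0.321  0.014]
x0.36 74 [ 0.369 -0.408  0.018] [ 0.361 -0.417  0.006] [ 0.38  -0.322  0.02 ]
x0.38 3 [ 0.382 -0.411  0.019] [ 0.38  -0.412  0.018] [ 0.383 -0.41   0.019]
x0.40 3 [ 0.41  -0.483  0.007] [ 0.41  -0.483  0.006] [ 0.412 -0.483  0.012]
x0.42 37 [ 0.438 -0.435  0.014] [ 0.429 -0.485  0.007] [ 0.44  -0.427  0.018]
x0.44 151 [ 0.45  -0.437  0.014] [ 0.44  -0.486  0.008] [ 0.459 -0.33   0.019]
x0.46 153 [ 0.469 -0.442  0.014] [ 0.46  -0.488  0.009] [ 0.48  -0.429  0.019]
x0.48 287 [ 0.491 -0.425  0.015] [ 0.48  -0.49   0.008] [ 0.5   -0.331  0.019]
x0.50 87 [ 0.504 -0.407  0.014] [ 0.5   -0.491  0.007] [ 0.518 -0.39   0.02 ]
x0.52 3 [ 0.524 -0.336  0.008] [ 0.522 -0.491  0.007] [ 0.53  -0.335  0.008]
x0.54 7 [ 0.555 -0.486  0.01 ] [ 0.551 -0.49   0.007] [ 0.558 -0.458  0.015]
x0.56 10 [ 0.565 -0.353  0.014] [ 0.564 -0.369  0.012] [ 0.567 -0.337  0.014]
```

View pics/m12.png

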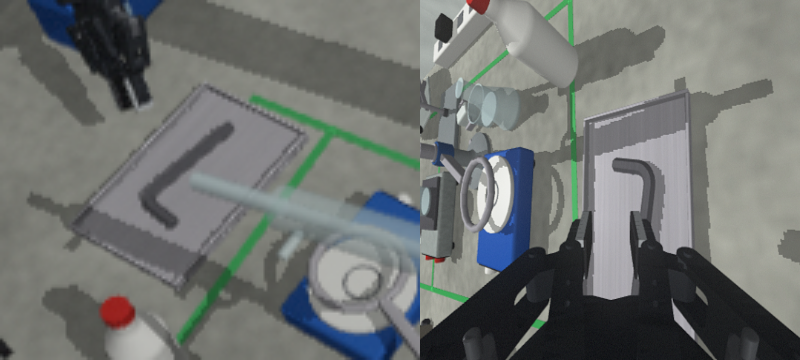

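The key lies flat in the tray: its surface is no higher than 20 mm and it is well inside the rim. I'll raise the arm a little, check the ring once more and hand in.

>>> {"method": "step_arm", "body": {
  "steps": [
    {"xyz": [0,0,-0.7],"turn": [0,0,0],"gripper": -0.3},
    {"xyz": [0,0,-0.7],"turn": [0,0,0],"gripper": -0.3},
    {"xyz": [0,0,0],"turn": [0,0,0],"gripper": -0.3},
    {"xyz": [0,0,0],"turn": [0,0,0],"gripper": -0.3}
  ]
}}

```text
time_s: 37.13
position: [0.409, -0.4762, 0.1744]
tool_rot: [[-0.056, -0.905, 0.422], [-0.847, 0.267, 0.46], [-0.529, -0.331, -0.781]]
ft_force: [0.3, -0.4, -0.2]
grip_width: 0.03
```

```bash
python3 ring.py 13; python3 - <<'E'
from h import *
snap('scene','s13'); P,im,z=cloud('s13'); x,y,Z=np.moveaxis(P,-1,0)
q=P[(x>.33)&(x<.55)&(y>-.47)&(y<-.34)&(im.max(-1)<90)&(Z>.006)]; print('key',len(q),q.min(0).round(3),q.max(0).round(3))
a=cv2.imread('pics/scene0.png'); st(); print(order.close_job())
E
```

```text
side ring 384 [ 0.4892 -0.1399  0.05  ]
white 796 ((0.4904695153236389, -0.13669155538082123), 0.06123674288392067)
bar 105 243.81784276690294
wrist ring 1343 [ 0.49   -0.1385  0.0496]
white 2047 ((0.4908398985862732, -0.13449616730213165), 0.06080770492553711)
bar 258 244.31523457356042
key 509 [ 0.33  -0.47   0.008] [ 0.51  -0.387  0.413]
37.2833 [0.4095, -0.475, 0.1731] q [-72.4, 39.0, 65.6, 33.0, 96.1, 25.5] F [-0.5, 0.7, 0.3] w 0.0301
[[-0.056, -0.906, 0.421], [-0.845, 0.267, 0.463], [-0.532, -0.33, -0.78]]
the job is handed in; nothing more can be done
None
```

I finished the whole sequence and handed the job in at about 37 s. The rig reports no verdict, so the results below are my own measurements.

- **Ring:** it is about 4 mm from the stirrer's centre in both the side and wrist views (limit 12 mm).
- **Key home:** with the short arm in the socket, the top of the long arm was at 0.165 m, as expected for fully home.
- **Screw:** the moment about the pivot rose from 1.2 to 2.5 N m at the end of the turn. The long arm finished at about 158°, and 159° is expected at the stop. Play in the socket is about ±5°, so the angle alone is not proof. I take the screw as tight from the angle and the moment together.
- **Key in tray:** seen from the wrist, it lies flat and well inside the rim, with its surface no higher than about 20 mm. My last scene-camera check of its height gave no usable result, because its box also took in higher points (up to 0.41 m, not the key).
- **Other things:** none looked disturbed in the views I had, but I did not measure the loose items one by one. The arm was clear of everything at hand-in.

**One slip:** on the first try at taking the key out, it wedged in the socket and slipped from the jaws at up to about 50 N at the wrist. I regripped nearer the elbow and it came out cleanly.

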